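# Pack the machined housings and close the transit case

### The job

Stand every loose housing from the bench upright in the divided transit case, one per cell, leaving what is already packed where it is. Once all are in, break the folding lid stay by pressing its red knee knob down, then lower the lid gently until it is fully shut, and lastly slide the red-tabbed bolt fully home. Leave the other things on the bench where they are.

Things in the scene. Friction and masses are not known exactly. Their poses are not given: they have to be found in the camera images.
- case: Grey case base fixed to the bench, 232 (x) x 157 (y) x 45 mm high, walls and floor 5 mm. Black dividers 3 mm thick, tops 53 mm up, make 3 x 2 cells of 72 x 72 mm, centred at x = -75, 0, 75 and y = -37.5, 37.5 mm, floors at z = 5 mm; some may hold a housing already. Origin: centre of underside; x along its length, away from the robot, y to the hinge side, z up.
- lid_hinge (a point): Middle of the lid's hinge axis, on the case's hinge-side rim (45 mm up); the axis runs along the case's x.
- lid (a joint): Lid angle, rad: 0 open as found (10 degrees back past upright), 1.745 fully shut at its stop. Stiff hinge: the lid stays where left; about 4 N at its edge moves it once the stay is broken. The lid is an upturned tray 240 x 161 mm, 64 mm deep, walls 4 mm; shut, its top is 109 mm above the bench.
- lid_push (a point): Point on the lid's outer face (on top when shut), 140 mm out from the hinge axis, 21 mm from the free edge, 40 mm to the case's -x side of the middle; a good place to push. That face lies 64 mm from the plane of the lid's rim, which holds the hinge axis; with the lid open it is upright and looks to the case's +y.
- knee_knob (a point): Middle of the red knob (20 mm diameter, 26 mm long along x) at the knee of the folding stay outside the case's far (+x) end; two steel links, 117 mm between pivots. Locked, it is straight, a little over centre, knob about 108 mm above the bench, and keeps the lid from closing; a few N on the knob, down and towards the hinge side, break it.
- stay_foot (a point): On the axis of the stay's lower pivot, 40 mm out from the case's end wall, level with the middle of the knob along x (the links themselves run 20 to 29 mm out from the wall); the knob moves on a circle of 117 mm about it.
- knee (a joint): Stay knee angle, rad: 0 locked straight (against its stop), grows as the knee is pressed down and folds; about 3.0 with the lid shut. 0.12 is dead centre.
- bolt_tab (a point): Point in the bolt's red thumb tab on the lid's front wall. Tab: 12 mm along x, projects 36 mm, 28 mm high; the point is 22 mm out from its root, half-way in the others. Lid shut: it projects to the case's -y, about 91 mm above the bench, the point 26 mm out from the lid's front wall. Lid open: it points up.
- bolt (a joint): Bolt travel, m: 0 drawn back, 0.03 fully home in the keeper (towards the case's +x); sliding friction about 2 N, stays where left. Slide it only once the lid is shut.
- housing1_mid (a point): Housing: aluminium cylinder on a dark steel foot, 52 mm diameter, 50 mm tall, with a steel boss 30 mm diameter, 40 mm tall on top (90 mm in all, about 0.3 kg, heavy at the foot), black band round the body. Point: on its axis half-way up, 45 mm above its foot; z along its axis, upwards. At the start on the bench; may be absent.
- housing2_mid (a point): Housing: aluminium cylinder on a dark steel foot, 52 mm diameter, 50 mm tall, with a steel boss 30 mm diameter, 40 mm tall on top (90 mm in all, about 0.3 kg, heavy at the foot), black band round the body. Point: on its axis half-way up, 45 mm above its foot; z along its axis, upwards. At the start on the bench; may be absent.
- housing3_mid (a point): Housing: aluminium cylinder on a dark steel foot, 52 mm diameter, 50 mm tall, with a steel boss 30 mm diameter, 40 mm tall on top (90 mm in all, about 0.3 kg, heavy at the foot), black band round the body. Point: on its axis half-way up, 45 mm above its foot; z along its axis, upwards. At the start on the bench; may be absent.
- housing4_mid (a point): Housing: aluminium cylinder on a dark steel foot, 52 mm diameter, 50 mm tall, with a steel boss 30 mm diameter, 40 mm tall on top (90 mm in all, about 0.3 kg, heavy at the foot), black band round the body. Point: on its axis half-way up, 45 mm above its foot; z along its axis, upwards. At the start on the bench; may be absent.
- housing5_mid (a point): Housing: aluminium cylinder on a dark steel foot, 52 mm diameter, 50 mm tall, with a steel boss 30 mm diameter, 40 mm tall on top (90 mm in all, about 0.3 kg, heavy at the foot), black band round the body. Point: on its axis half-way up, 45 mm above its foot; z along its axis, upwards. At the start on the bench; may be absent.
- packed1_mid (a point): Housing: aluminium cylinder on a dark steel foot, 52 mm diameter, 50 mm tall, with a steel boss 30 mm diameter, 40 mm tall on top (90 mm in all, about 0.3 kg, heavy at the foot), black band round the body. Point: on its axis half-way up, 45 mm above its foot; z along its axis, upwards. If present, already packed in a cell of the case at the start; leave it there.
- packed2_mid (a point): Housing: aluminium cylinder on a dark steel foot, 52 mm diameter, 50 mm tall, with a steel boss 30 mm diameter, 40 mm tall on top (90 mm in all, about 0.3 kg, heavy at the foot), black band round the body. Point: on its axis half-way up, 45 mm above its foot; z along its axis, upwards. If present, already packed in a cell of the case at the start; leave it there.
- packed3_mid (a point): Housing: aluminium cylinder on a dark steel foot, 52 mm diameter, 50 mm tall, with a steel boss 30 mm diameter, 40 mm tall on top (90 mm in all, about 0.3 kg, heavy at the foot), black band round the body. Point: on its axis half-way up, 45 mm above its foot; z along its axis, upwards. If present, already packed in a cell of the case at the start; leave it there.
- tin: Yellow-sided tin with a steel lid, 57 mm diameter, 46 mm high, on the bench; not part of the job. Origin: centre of its foot.
- tape: Yellow roll of tape lying flat, 62 mm diameter, 46 mm high; not part of the job. Origin: centre of its foot.
- bush: Black stepped rubber bush, 48 mm diameter, 47 mm high; not part of the job. Origin: centre of its foot.
- arm1: Black link arm with an eye at each end, about 204 mm long, 24 mm high, lying on the bench to the robot's right; not part of the job.
- arm2: Black link arm with an eye at each end, about 204 mm long, 24 mm high, lying on the bench to the robot's right; not part of the job.
- hammer: Hammer lying on the bench to the robot's right; not part of the job.
Not all that is in view belongs to the job. What is shaped like the part that bears housing2_mid but green is not meant.

How it is judged (in metres and radians):
On the way, in this order (a step that is already met when the one before it is completed fails the run):
1. every housing stands upright on the floor of a cell, with the lid open and the stay still locked (x of housing1_mid in the frame of case between -0.113 and 0.113 m and y of housing1_mid in the frame of case between -0.075 and 0.075 m and z of each of housing1_mid, housing2_mid, housing3_mid, housing4_mid, housing5_mid, packed1_mid, packed2_mid, packed3_mid in the frame of case below 0.058 m and angle between each of housing1_mid, housing2_mid, housing3_mid, housing4_mid, housing5_mid, packed1_mid, packed2_mid, packed3_mid's own z axis and vertical below 0.15 rad and x of housing2_mid in the frame of case between -0.113 and 0.113 m and y of housing2_mid in the frame of case between -0.075 and 0.075 m and x of housing3_mid in the frame of case between -0.113 and 0.113 m and y of housing3_mid in the frame of case between -0.075 and 0.075 m and x of housing4_mid in the frame of case between -0.113 and 0.113 m and y of housing4_mid in the frame of case between -0.075 and 0.075 m and x of housing5_mid in the frame of case between -0.113 and 0.113 m and y of housing5_mid in the frame of case between -0.075 and 0.075 m and x of packed1_mid in the frame of case between -0.113 and 0.113 m and y of packed1_mid in the frame of case between -0.075 and 0.075 m and x of packed2_mid in the frame of case between -0.113 and 0.113 m and y of packed2_mid in the frame of case between -0.075 and 0.075 m and x of packed3_mid in the frame of case between -0.113 and 0.113 m and y of packed3_mid in the frame of case between -0.075 and 0.075 m and value of joint each of lid, knee below 0.3 rad), for 0.3 s.
2. the stay is broken at its knee (past 0.3 rad) while the lid is still well open (value of joint knee above 0.3 rad and value of joint lid below 0.8 rad), for 0.05 s.
3. the lid is fully shut, the bolt not yet slid (value of joint lid above 1.7 rad and value of joint bolt below 0.015 m), for 0.2 s.
4. the bolt is slid home with the lid shut (value of joint lid above 1.7 rad and value of joint bolt above 0.025 m), for 0.2 s.
At the end, for the whole second after the job is handed in: Every housing stands upright (within 0.15 rad) on the floor of its own cell (any packed at the start within 50 mm of its place), the lid is within 0.045 rad of shut, the bolt at least 25 of its 30 mm home, and the other things on the bench within 50 mm of where they were (all of step 4 and x of housing1_mid in the frame of case between -0.113 and 0.113 m and y of housing1_mid in the frame of case between -0.075 and 0.075 m and z of each of housing1_mid, housing2_mid, housing3_mid, housing4_mid, housing5_mid, packed1_mid, packed2_mid, packed3_mid in the frame of case below 0.058 m and angle between each of housing1_mid, housing2_mid, housing3_mid, housing4_mid, housing5_mid, packed1_mid, packed2_mid, packed3_mid's own z axis and vertical below 0.15 rad and x of housing2_mid in the frame of case between -0.113 and 0.113 m and y of housing2_mid in the frame of case between -0.075 and 0.075 m and x of housing3_mid in the frame of case between -0.113 and 0.113 m and y of housing3_mid in the frame of case between -0.075 and 0.075 m and x of housing4_mid in the frame of case between -0.113 and 0.113 m and y of housing4_mid in the frame of case between -0.075 and 0.075 m and x of housing5_mid in the frame of case between -0.113 and 0.113 m and y of housing5_mid in the frame of case between -0.075 and 0.075 m and x of packed1_mid in the frame of case between -0.113 and 0.113 m and y of packed1_mid in the frame of case between -0.075 and 0.075 m and x of packed2_mid in the frame of case between -0.113 and 0.113 m and y of packed2_mid in the frame of case between -0.075 and 0.075 m and x of packed3_mid in the frame of case between -0.113 and 0.113 m and y of packed3_mid in the frame of case between -0.075 and 0.075 m and distance of each of tin, tape, bush, arm1, arm2, hammer, packed1_mid, packed2_mid, packed3_mid from where it was at the start of the episode below 0.05 m); the robot touches nothing.
It fails at once if the lid is slammed (faster than 3 rad/s) (velocity of joint lid above 3 rad/s).
It fails at once if another thing on the bench is moved more than 50 mm (distance of any of tin, tape, bush, arm1, arm2, hammer from where it was at the start of the episode above 0.05 m).
Of packed1, packed2, packed3 only 1 to 1 are there at a start; the rules pass over those that are not, and their reading is None.
Of housing1, housing2, housing3, housing4, housing5 only 3 to 5 are there at a start; the rules pass over those that are not, and their reading is None.
At some moment in a run one of housing1, housing2, housing3, housing4, housing5 may be knocked a few centimetres aside while the robot is not near it.
It also fails if it takes over 210 s, if anything falls off the work surface, if the arm or the gripper's body presses on something with over 40 N, if the wrist force passes 120 N, or if a joint passes its speed limit or range.

### The arm

A 6-joint arm with a two-finger parallel gripper is mounted at the origin on the work surface. World frame = base frame: x ahead of the robot, y to its left, z up, the work surface at z = 0. Lengths are in m, angles in degrees, forces in N, time in s.
With the tool pointing down it reaches from about 0.35 to 0.875 m from the base axis. Payload 4.2 kg.
Tool frame: the origin (TCP) lies at the very end of the fingers, on their centre line; the grasp point (between the pads) lies 19 mm behind it; z points along the fingers, y is the direction in which the jaws open and shut (so a half turn about z gives the same grasp; the last joint's range is limited). The gripper opens to 87 mm and grips with 3 to 60 N. Pads are 19 mm wide; open, the fingers measure 117 mm over their backs; the gripper's body (75 mm by 190 mm) begins 51 mm behind the grasp point.
Start: joints at [85.921, 22.042, 0.453, 0, -68.411, -14.817], TCP at [0.202, 0.591, 0.223] pointing down, gripper open.
Joint ranges: [-179.83, 179.83], [-69.29, 118.12], [-61.27, 80.66], [-181.25, 117.63], [-171.15, -9.14], [-177.46, 177.46]. Speed limits (degrees/s): [159.86, 159.86, 180, 180, 180, 180].

### API

Orientations are given as a 3x3 rotation matrix whose columns are the frame's x, y, z axes.
In Python, from station import r, imaging gives the robot as it stands. The module is installed in compiled form; this text tells all that it offers.
- The arm moves only by the tool move_arm, never from a script. Its argument "motion" is one flat list of numbers, 7 for each row, row after row: the shift along the tool's x, y, z in units of 40 mm (1.0 is 40 mm), then the turn, a rotation vector about the tool's x, y, z in units of 5 degrees (1.0 is 5 degrees), then the gripper's target within -1 to 1 (shut at 1, half-way at 0, fully open at -1). In form: [dx, dy, dz, wx, wy, wz, gripper, dx, dy, dz, wx, wy, wz, gripper, ...]. A call has 1 to 20 rows; each row is the pose to reach, as a shift and turn from the pose measured when the call began, along the tool's axes at that moment; what a row does not reach only later rows make up. A row lasts 1/12 s, in which the tool goes at most 41.7 mm and 7.16 degrees, less where a joint would pass 70% of its speed; a pose out of reach is approached as far as the arm can. A call with a gripper value outside its range is refused whole. The fingers move at their own pace and stop on an object; the grip force is fixed at half the most. Time passes only in rows, so rows that repeat a pose let the fingers close. It gives the time, the measured TCP pose, the force and the opening at its end, in the units of the state.
- r.sense(): the state, without advancing time (a new reading comes with each control period).
- imaging.capture(name): name is "scene" or "top"; returns the picture (384x512x3 uint8, blue, green, red); there is no depth.
- imaging.camera_params(name): a dict with "intrinsics" (3x3 intrinsics, pixels), "world_from_camera" (4x4, takes a point from camera to world coordinates). Camera axes: x right, y down, z forward; pixel columns grow to the right and rows downward; lengths in m; the calibration is good to about 2 mm. A picture is of the moment at which its call begins. camera_params takes no time and is no camera call.
- r.finish_job(): hands the job in, once; it reports no verdict.
The state is a dict: "time_s": time; "joints": joint angles; "joint_velocities": joint speeds; "effort": joint torques, N m; "tcp_pos": TCP position; "ee_rot": TCP orientation; "wrist_force": force on the tool from outside, world axes, zero at the start; "moment": the same for the moment, N m; "gripper_width": opening from 0.0 (shut) to 1.0 (fully open).
Only numpy, scipy, OpenCV 4.12 (cv2) and the standard library are available. Lean on these libraries where they do the work, as an engineer would, in place of code of your own. Each camera call takes 0.05 s, during which the arm holds its last target.

## Working session

There is one attempt and no reset: what is moved stays moved. The work goes in short steps, Python scripts to look and compute and a tool call to move; the robot and the scene stay as the last step left them, time stands still between calls to the robot, and variables do not carry over. Pictures are saved under pics/ and viewed, and the job is handed in when it is done.

Besides the shell and the picture viewer there is one more tool, called as name(argument=value, ...) on one line, values as JSON. move_arm: Moves the arm, as the interface text tells. Its arguments: {"type":"object","properties":{"motion":{"type":"array","items":{"type":"number"}}},"required":["motion"]}

```bash
mkdir -p pics
python3 - <<'E'
from station import r, imaging
import cv2,json
for n in("scene","top"):
    im=imaging.capture(n); cv2.imwrite(f"pics/{n}0.png",im)
    p=imaging.camera_params(n); print(n,p["intrinsics"],p["world_from_camera"])
s=r.sense(); print(s)
E
```

```text
scene [[390.65670776   0.         248.18498077]
 [  0.         390.65670776 187.01332086]
 [  0.           0.           1.        ]] [[-0.76161747  0.3891208  -0.51819285  1.14327625]
 [ 0.64798649  0.46622822 -0.60228296  0.61449114]
 [ 0.0072353  -0.79449119 -0.60723258  0.85050956]
 [ 0.          0.          0.          1.        ]]
top [[499.59075484   0.         252.4269897 ]
 [  0.         499.59075484 178.72162076]
 [  0.           0.           1.        ]] [[-0.02328621 -0.98674857  0.16057712  0.32134691]
 [-0.99946583  0.01929374 -0.026378   -0.06796125]
 [ 0.02293032 -0.16110559 -0.98667076  1.39857454]
 [ 0.          0.          0.          1.        ]]
{'time_s': 0.1, 'joints': array([ 8.59208288e+01,  2.20855263e+01,  3.89439681e-01, -2.41258175e-02,
       -6.84129868e+01, -1.48161453e+01]), 'joint_velocities': array([ 0.02218713, -0.13973136,  0.12835761,  0.15822097,  0.03713395,
        0.07669177]), 'effort': array([ 4.33952900e-04, -3.91693211e+01,  1.87933892e+01,  4.23195899e+00,
        1.34242134e-02, -7.76976503e-05]), 'tcp_pos': array([0.2022201 , 0.59081918, 0.22159334]), 'ee_rot': array([[ 9.46061560e-01, -3.23986492e-01, -5.25965228e-04],
       [-3.23986901e-01, -9.46059717e-01, -1.87098340e-03],
       [ 1.08578835e-04,  1.94047132e-03, -9.99998111e-01]]), 'wrist_force': array([-0.61546607,  0.15304038, -0.22284669]), 'moment': array([0.01935451, 0.07194066, 0.01203132]), 'gripper_width': 1.0046510792051}
```

View pics/scene0.png

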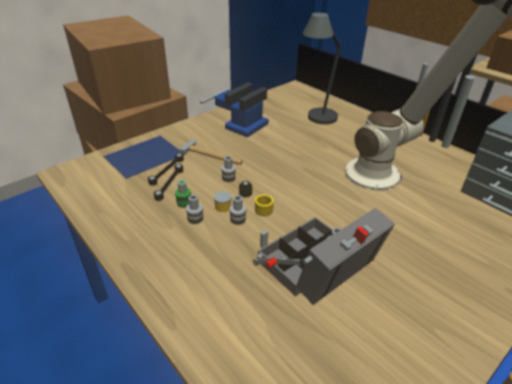

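View pics/top0.png

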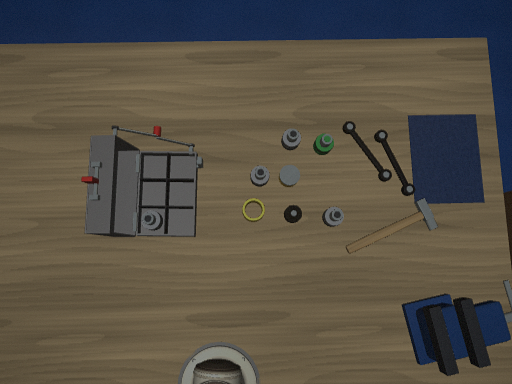

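```bash
cat > h.py <<'E'
import numpy as np,cv2
from station import r,imaging
P={n:imaging.camera_params(n) for n in("scene","top")}
def ray(n,u,v):
    K=np.array(P[n]["intrinsics"]);T=np.array(P[n]["world_from_camera"])
    d=T[:3,:3]@np.linalg.solve(K,[u,v,1.]);return T[:3,3],d
def onz(n,u,v,z):
    o,d=ray(n,u,v);return o+d*(z-o[2])/d[2]
def pix(n,p):
    K=np.array(P[n]["intrinsics"]);T=np.array(P[n]["world_from_camera"])
    c=T[:3,:3].T@(np.array(p)-T[:3,3]);q=K@c;return q[:2]/q[2]
def tri(a,b):
    o1,d1=ray("top",*a);o2,d2=ray("scene",*b)
    t=np.linalg.lstsq(np.c_[d1,-d2],o2-o1,rcond=None)[0]
    p,q=o1+t[0]*d1,o2+t[1]*d2;return (p+q)/2,np.linalg.norm(p-q)
def crop(im,x0,y0,x1,y1,k,name):
    cv2.imwrite("pics/"+name,cv2.resize(im[y0:y1,x0:x1],None,fx=k,fy=k,interpolation=cv2.INTER_CUBIC))
E
python3 - <<'E'
from h import *
t=cv2.imread("pics/top0.png");s=cv2.imread("pics/scene0.png")
crop(t,75,115,210,245,5,"tcase.png");crop(t,235,115,350,235,5,"thous.png")
crop(s,240,190,400,310,5,"scase.png");crop(s,145,140,280,230,5,"shous.png")
E
```

```text
(no output)
```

View pics/tcase.png

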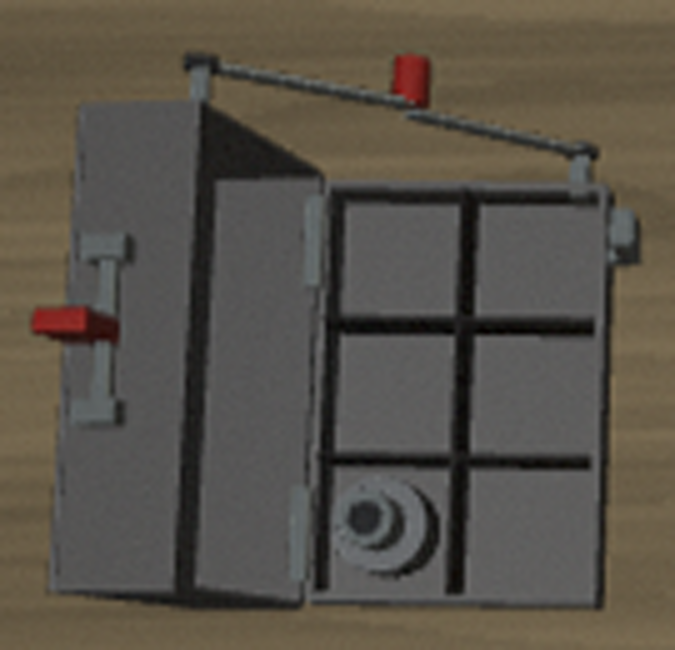

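View pics/thous.png

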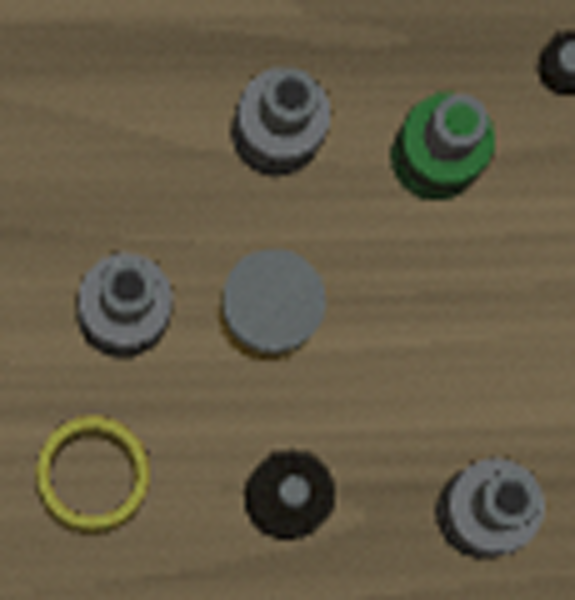

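View pics/scase.png

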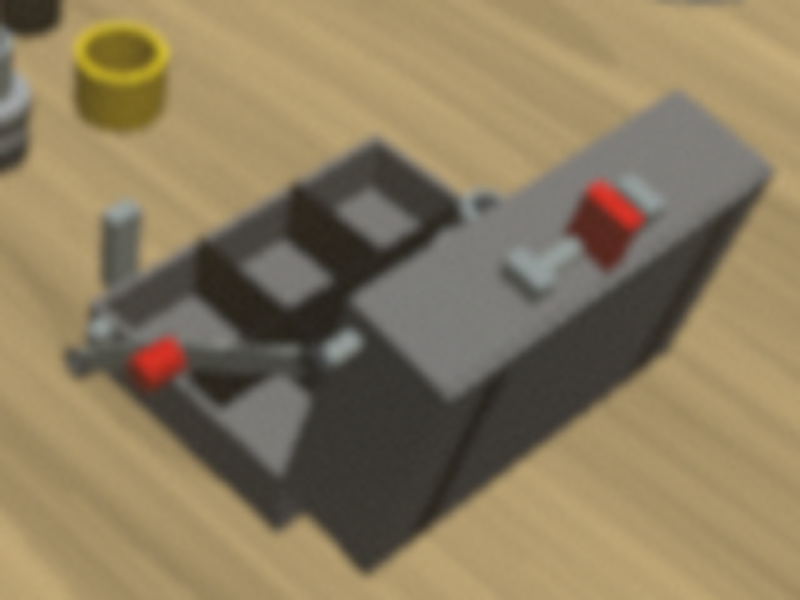

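View pics/shous.png

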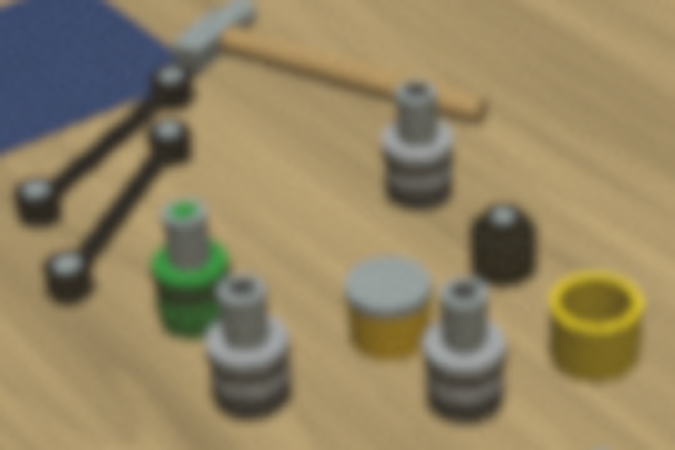

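Run:
```python
from h import *
np.set_printoptions(precision=4,suppress=True)
f=lambda x,y:(75+x/5,115+y/5)
c=[onz("top",*f(*q),.045) for q in((608,187),(602,606),(309,604),(327,183))]
print(np.array(c)); m=np.mean(c,axis=0);print("centre",m)
d=(c[0]-c[1]+c[3]-c[2]);print("yaw",np.degrees(np.arctan2(d[1],d[0])),np.linalg.norm(d)/2)
d=c[2]-c[1];print(np.linalg.norm(d)); 
# divider crossings z=.053
for q in((470,325),(461,462),(340,327),(330,461)): print(onz("top",*f(*q),.053))
for nm,q in dict(A=(292,95),B=(128,286),C=(512,498),G=(460,120)).items(): print(nm,onz("top",235+q[0]/5,115+q[1]/5,.09))
g=lambda x,y:(145+x/5,140+y/5)
for nm,q in dict(A=(242,288),B=(465,290),C=(416,92)).items(): print(nm,onz("scene",*g(*q),.09))
print("packed",onz("top",*f(366,517),.095))
for nm,q,z in(("tin",(273,300),.046),("tape",(93,473),.046),("bush",(293,490),.047)): print(nm,onz("top",235+q[0]/5,115+q[1]/5,z))
print("knob",tri(f(413,80),(240+158/5,190+363/5)))
print("tab",tri(f(46,322),(240+612/5,190+207/5)))
```

```text
[[0.6183 0.0484 0.045 ]
 [0.3881 0.0528 0.045 ]
 [0.3927 0.2095 0.045 ]
 [0.6234 0.2029 0.045 ]]
centre [0.5056 0.1284 0.045 ]
yaw -1.382908710623056 0.23053442053149847
0.15679240210215892
[0.5412 0.1229 0.053 ]
[0.4666 0.1275 0.053 ]
[0.5415 0.1932 0.053 ]
[0.4686 0.1977 0.053 ]
A [ 0.6544 -0.2164  0.09  ]
B [ 0.5515 -0.1251  0.09  ]
C [ 0.4342 -0.3246  0.09  ]
G [ 0.639  -0.3068  0.09  ]
A [ 0.6592 -0.2073  0.09  ]
B [ 0.5547 -0.1174  0.09  ]
C [ 0.4405 -0.3124  0.09  ]
packed [0.4344 0.1704 0.095 ]
tin [ 0.5498 -0.2067  0.046 ]
tape [ 0.4564 -0.1053  0.046 ]
bush [ 0.4448 -0.2138  0.047 ]
knob (array([0.6643, 0.1479, 0.1031]), np.float64(0.0038241451947546466))
tab (array([0.5191, 0.2947, 0.2292]), np.float64(0.004787598120469921))
```

```bash
cat >> h.py <<'E'
np.set_printoptions(precision=4,suppress=True)
from scipy.spatial.transform import Rotation as Ro
def R_(yaw): # tool pointing down, tool x at yaw deg
    c,s=np.cos(np.radians(yaw)),np.sin(np.radians(yaw))
    return np.array([[c,s,0],[s,-c,0],[0,0,-1.]])
def go(p,R=None):
    s=r.sense();R0=np.array(s["ee_rot"]);p=np.array(p,float)
    if R is None:R=R_(np.degrees(np.arctan2(R0[1,0],R0[0,0])))
    d=R0.T@(p-s["tcp_pos"])/.04
    w=Ro.from_matrix(R0.T@R).as_rotvec(degrees=True)/5
    print("move",np.round(d,2),"turn",np.round(w,2),"from",np.round(s["tcp_pos"],4),"t",s["time_s"])
    return
CC=np.array([.5066,.1294]);CY=-1.4
def case(x,y):
    c,s=np.cos(np.radians(CY)),np.sin(np.radians(CY))
    return CC+np.array([c*x-s*y,s*x+c*y])
E
python3 - <<'E'
from h import *
k=lambda a:(a+.5)/5-.5
for nm,q in dict(A=(284,114),B=(125,296),C=(496,506)).items(): print(nm,onz("top",235+k(q[0]),115+k(q[1]),.05))
for nm,q in dict(A=(292,95),B=(128,286),C=(512,498)).items(): print(nm,onz("top",235+k(q[0]),115+k(q[1]),.086))
for nm,q in dict(A=(249,343),B=(465,345),C=(418,150)).items(): print(nm,onz("scene",145+k(q[0]),140+k(q[1]),.05))
for x in(-.075,0,.075):print(case(x,-.0375),case(x,.0375))
go([.5515,-.124,.15],R_(-1.4))
E
```

```text
A [ 0.655 -0.215  0.05 ]
B [ 0.5541 -0.124   0.05  ]
C [ 0.4346 -0.3224  0.05  ]
A [ 0.6566 -0.2158  0.086 ]
B [ 0.5533 -0.1242  0.086 ]
C [ 0.4356 -0.3243  0.086 ]
A [ 0.6612 -0.2043  0.05  ]
B [ 0.5582 -0.1157  0.05  ]
C [ 0.4486 -0.3036  0.05  ]
[0.4307 0.0937] [0.4325 0.1687]
[0.5057 0.0919] [0.5075 0.1669]
[0.5807 0.0901] [0.5825 0.1651]
move [14.05 14.07  1.82] turn [ 0.02  0.   -3.5 ] from [0.2022 0.5908 0.2216] t 0.1
```

move_arm(motion=[0,0,-1,0,0,0,0,0,0,-2,0,0,0,0,0,0,-3,0,0,0,0,0,0,-3,0,0,-1,0,1,1,-3,0,0,-2,0,2,2,-3,0,0,-3,0,3,3,-3,0,0,-3.5,0,4,4,-3,0,0,-3.5,0,5,5,-3,0,0,-3.5,0,6,6,-3,0,0,-3.5,0,7,7,-3,0,0,-3.5,0,8,8,-3,0,0,-3.5,0,9,9,-3,0,0,-3.5,0,10,10,-3,0,0,-3.5,0,11,11,-3,0,0,-3.5,0,12,12,-3,0,0,-3.5,0,13,13,-3,0,0,-3.5,0,14,14,-2,0,0,-3.5,0,14.1,14.1,-1,0,0,-3.5,0,14.1,14.1,-1,0,0,-3.5,-0.4])

```text
time_s: 1.77
tcp_pos: [0.4937, -0.0053, 0.3089]
ee_rot: [[1.0, -0.025, 0.001], [-0.025, -1.0, -0.001], [0.001, 0.001, -1.0]]
wrist_force: [0.4, 1.6, -0.2]
gripper_width: 0.529
```

Run:
```python
from h import *
s=r.sense();print(s["tcp_pos"],s["gripper_width"],s["joints"],s["wrist_force"])
im=imaging.capture("top");crop(im,200,100,360,235,5,"t1.png");cv2.imwrite("pics/t1full.png",im)
cv2.imwrite("pics/s1.png",imaging.capture("scene"))
go([.5535,-.124,.15],R_(-1.4))
```

```text
[ 0.4937 -0.0053  0.3089] 0.529201176986475 [ 18.3238   5.9965  -8.7403   0.0799 -75.2514  70.2363] [ 0.3784  1.5676 -0.2091]
move [1.63 2.85 3.89] turn [ 0.04  0.08 -0.09] from [ 0.4931 -0.0076  0.3056] t 1.8667
```

View pics/t1.png

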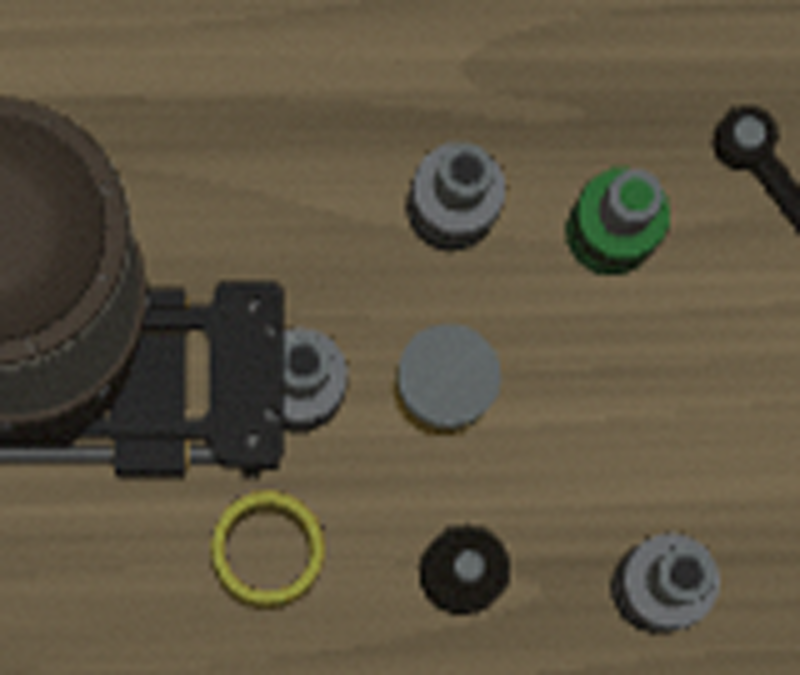

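View pics/s1.png

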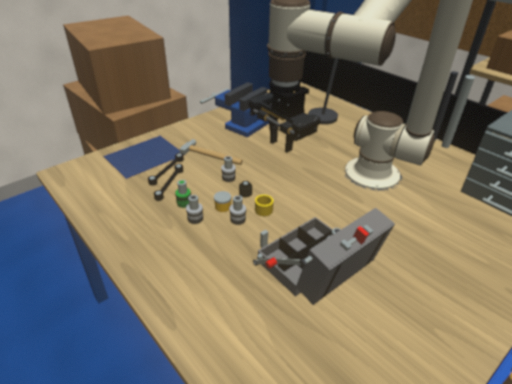

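move_arm(motion=[0.8,1,0,0,0,0,-0.4,1.63,2,1,0,0,0,-0.4,1.63,2.85,2,0,0,0,-0.4,1.63,2.85,3,0,0,0,-0.4,1.63,2.85,3.7,0,0,0,-0.4,1.63,2.85,3.9,0,0,0,-0.4,1.63,2.85,3.9,0,0,0,-0.4,1.63,2.85,3.9,0,0,0,-0.4])

```text
time_s: 2.53
tcp_pos: [0.5529, -0.1241, 0.1488]
ee_rot: [[0.999, -0.032, -0.01], [-0.032, -0.999, -0.004], [-0.01, 0.005, -1.0]]
wrist_force: [0.1, -0.7, 1.0]
gripper_width: 0.702
```

Run:
```python
from h import *
s=r.sense();print(s["gripper_width"],s["wrist_force"])
im=imaging.capture("scene");crop(im,150,120,290,230,5,"s2.png")
go([.5535,-.124,.056],R_(-1.4))
```

```text
0.7016813563912053 [ 0.0505 -0.6701  1.0497]
move [-0.01 -0.01  2.37] turn [ 0.05  0.06 -0.07] from [ 0.5544 -0.1238  0.1508] t 2.5833
```

View pics/s2.png

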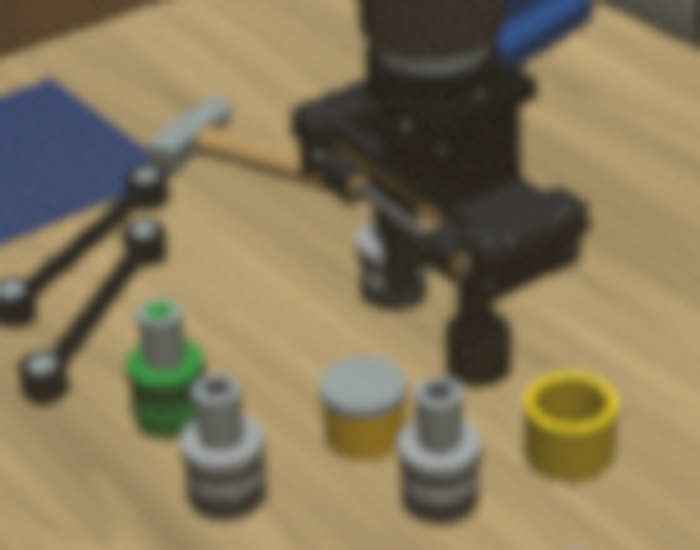

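Run:
```python
from h import *
for p in((.5544,-.1238,.1508),(.5544,-.0838,.1508),(.5544,-.1638,.1508),(.5535,-.124,.09)):
    q=pix("scene",p);print((q-[150,120]+.5)*5-.5)
```

```text
[434.7822 308.0623]
[477.5659 339.114 ]
[393.718  278.2587]
[436.768  386.0814]
```

move_arm(motion=[0,0,0.7,0,0,0,-0.4,0,0,1.4,0,0,0,-0.4,0,0,2,0,0,0,-0.4,0,0,2.37,0,0,0,-0.4,0,0,2.37,0,0,0,-0.4,0,0,2.37,0,0,0,-0.4,0,0,2.37,0,0,0,0.3,0,0,2.37,0,0,0,1,0,0,2.37,0,0,0,1,0,0,2.37,0,0,0,1,0,0,2.37,0,0,0,1,0,0,2.37,0,0,0,1])

```text
time_s: 3.58
tcp_pos: [0.5542, -0.1241, 0.0565]
ee_rot: [[1.0, -0.031, -0.005], [-0.031, -1.0, -0.004], [-0.005, 0.004, -1.0]]
wrist_force: [0.7, -2.2, -1.2]
gripper_width: 0.338
```

Run:
```python
from h import *
s=r.sense();print(s["gripper_width"]*87,s["wrist_force"],s["moment"])
go([.5535,-.124,.25],R_(-1.4))
b=case(-.075,-.0375);print(b);go([*b,.25],R_(-1.4));go([*b,.064],R_(-1.4))
b=case(.075,-.0375);print(b);go([*b,.25],R_(-1.4));go([*b,.064],R_(-1.4))
```

```text
29.40901466601973 [ 0.716  -2.1558 -1.2425] [-0.4456 -0.0472 -0.0257]
move [-0.04  0.02 -4.84] turn [ 0.05  0.05 -0.08] from [ 0.5542 -0.1241  0.0565] t 3.5833
[0.4307 0.0937]
move [-3.28 -5.33 -4.85] turn [ 0.05  0.05 -0.08] from [ 0.5542 -0.1241  0.0565] t 3.5833
move [-3.26 -5.35 -0.2 ] turn [ 0.05  0.05 -0.08] from [ 0.5542 -0.1241  0.0565] t 3.5833
[0.5807 0.0901]
move [ 0.47 -5.35 -4.86] turn [ 0.05  0.05 -0.08] from [ 0.5542 -0.1241  0.0565] t 3.5833
move [ 0.49 -5.37 -0.21] turn [ 0.05  0.05 -0.08] from [ 0.5542 -0.1241  0.0565] t 3.5833
```

Run:
```python
from h import *
k=lambda a:(a+.5)/5-.5
print(tri((75+k(622),115+k(222)),(240+k(122),190+k(210))))
print(tri((75+k(590),115+k(155)),(240+k(78),190+k(360))))  # foot pin
print(tri((75+k(195),115+k(60)),(240+k(315),190+k(355))))  # upper pin
```

```text
(array([0.5904, 0.0397, 0.085 ]), np.float64(0.002800134942019966))
(array([0.6427, 0.0631, 0.0186]), np.float64(0.003559540937246347))
(array([0.6575, 0.2415, 0.1848]), np.float64(0.0015201771074855495))
```

move_arm(motion=[0,0,-0.5,0,0,0,1,0,0,-1.3,0,0,0,1,0,0,-2.2,0,0,0,1,0,0,-3.1,0,0,0,1,0,0,-3.8,0,0,0,1,-0.5,-0.8,-3.8,0,0,0,1,-1,-1.6,-3.8,0,0,0,1,-1.5,-2.4,-3.8,0,0,0,1,-2,-3.2,-3.8,0,0,0,1,-2.5,-4,-3.8,0,0,0,1,-3,-4.8,-3.8,0,0,0,1,-3.25,-5.2,-3.8,0,0,0,1,-3.27,-5.33,-3.8,0,0,0,1,-3.27,-5.33,-3.8,0,0,0,1,-3.27,-5.33,-3.4,0,0,0,1,-3.27,-5.33,-3.2,0,0,0,1,-3.27,-5.33,-3,0,0,0,1])

```text
time_s: 5.0
tcp_pos: [0.4305, 0.0925, 0.175]
ee_rot: [[0.999, -0.033, -0.007], [-0.033, -0.999, -0.005], [-0.006, 0.005, -1.0]]
wrist_force: [0.1, -0.0, -1.9]
gripper_width: 0.336
```

Run:
```python
from h import *
s=r.sense();print(s["gripper_width"]*87,s["wrist_force"],s["moment"])
cv2.imwrite("pics/t3.png",imaging.capture("top"));crop(imaging.capture("scene"),230,110,390,310,3,"s3.png")
b=case(-.075,-.0375);go([*b,.063],R_(-1.4))
```

```text
29.256522789374664 [ 0.113  -0.0052 -1.9234] [ 0.0018 -0.0121 -0.0202]
move [ 0.04 -0.06  2.79] turn [ 0.08  0.1  -0.1 ] from [0.4299 0.0922 0.1744] t 5.1
```

View pics/s3.png

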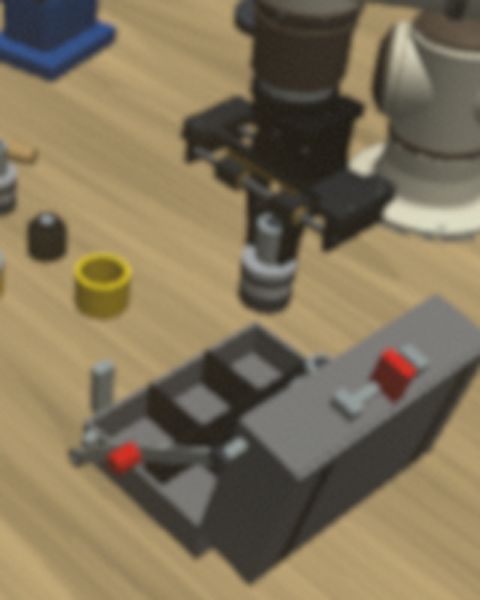

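View pics/t3.png

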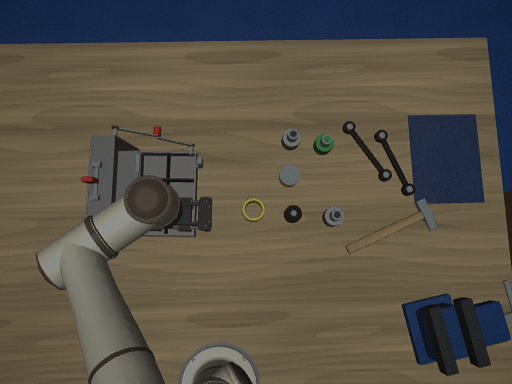

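Run:
```python
from h import *
for z in(.2,.3,.4,.5,.6): print(z,pix("top",(.43,.092,z)),pix("scene",(.43,.092,z)))
for z in(.2,.3,.4,.5,.6): print(z,onz("top",45,265,z),onz("top",93,235,z))
```

```text
0.2 [173.0951 215.8914] [320.564  185.4473]
0.3 [167.005  211.8981] [325.1563 154.883 ]
0.4 [159.7112 207.1157] [330.331  120.4436]
0.5 [150.8179 201.2844] [336.2061  81.3421]
0.6 [139.7341 194.0168] [342.9343  36.5631]
0.2 [0.3212 0.3908 0.2   ] [0.3887 0.2811 0.2   ]
0.3 [0.3212 0.3525 0.3   ] [0.3831 0.252  0.3   ]
0.4 [0.3212 0.3142 0.4   ] [0.3774 0.2228 0.4   ]
0.5 [0.3212 0.276  0.5   ] [0.3718 0.1937 0.5   ]
0.6 [0.3212 0.2377 0.6   ] [0.3662 0.1646 0.6   ]
```

Run:
```python
from h import *
cv2.imwrite("pics/s3f.png",imaging.capture("scene"))
```

```text
(no output)
```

View pics/s3f.png

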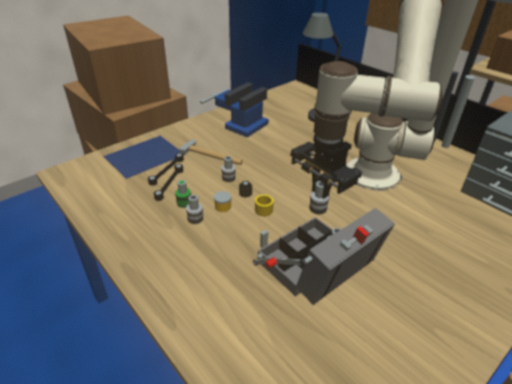

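move_arm(motion=[0.04,-0.06,0.5,0,0,0,1,0.04,-0.06,1,0,0,0,1,0.04,-0.06,1.5,0,0,0,1,0.04,-0.06,1.9,0,0,0,1,0.04,-0.06,2.3,0,0,0,1,0.04,-0.06,2.6,0,0,0,1,0.04,-0.06,2.8,0,0,0,1,0.04,-0.06,2.8,0,0,0,1,0.04,-0.06,2.8,0,0,0,1])

```text
time_s: 5.9
tcp_pos: [0.4321, 0.0943, 0.0636]
ee_rot: [[0.999, -0.032, -0.006], [-0.032, -0.999, -0.006], [-0.006, 0.006, -1.0]]
wrist_force: [-0.1, 0.0, -2.3]
gripper_width: 0.337
```

Run:
```python
from h import *
s=r.sense();print(s["gripper_width"]*87,s["wrist_force"],s["tcp_pos"])
crop(imaging.capture("scene"),230,150,390,310,5,"s4.png")
```

```text
29.336097113269453 [-0.141   0.0225 -2.2777] [0.4321 0.0943 0.0636]
```

View pics/s4.png

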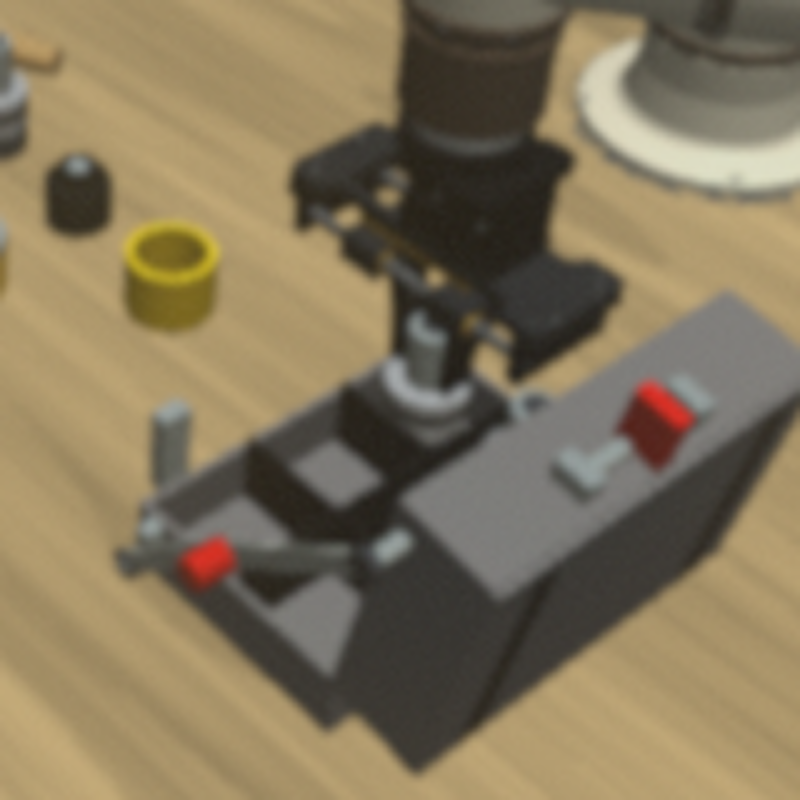

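move_arm(motion=[0,0,0,0,0,0,0.3,0,0,0,0,0,0,0.1,0,0,0,0,0,0,0,0,0,0,0,0,0,0,0,0,-0.5,0,0,0,0,0,0,-1.3,0,0,0,0,0,0,-2.2,0,0,0,0,0,0,-3.2,0,0,0,0,0,0,-4,0,0,0,0,0,0.8,-4,0,0,0,0,0.6,1.8,-4,0,0,0,0,1.3,2.7,-4,0,0,0,0,2,3.5,-4,0,0,0,0,2.7,4.3,-4,0,0,0,-0.4,3.4,5.1,-4,0,0,0,-0.4,4.1,5.9,-4,0,0,0,-0.4,4.6,6.5,-4,0,0,0,-0.4])

```text
time_s: 7.37
tcp_pos: [0.6086, -0.1708, 0.2248]
ee_rot: [[0.999, -0.032, -0.004], [-0.032, -0.999, -0.005], [-0.004, 0.005, -1.0]]
wrist_force: [0.9, 1.0, 1.0]
gripper_width: 0.678
```

Run:
```python
from h import *
s=r.sense();print(s["gripper_width"]*87,s["joints"])
im=imaging.capture("top");cv2.imwrite("pics/t5.png",im);crop(im,75,115,210,245,5,"t5c.png")
go([.656,-.2155,.15],R_(-1.4));go([.656,-.2155,.056],R_(-1.4))
```

```text
58.96462795502664 [ -0.8847  22.7475   1.7481   0.3223 -69.2522  88.9243]
move [1.12 0.93 1.83] turn [ 0.1   0.04 -0.13] from [ 0.6126 -0.176   0.2231] t 7.4167
move [1.13 0.91 4.18] turn [ 0.1   0.04 -0.13] from [ 0.6126 -0.176   0.2231] t 7.4167
```

View pics/t5.png

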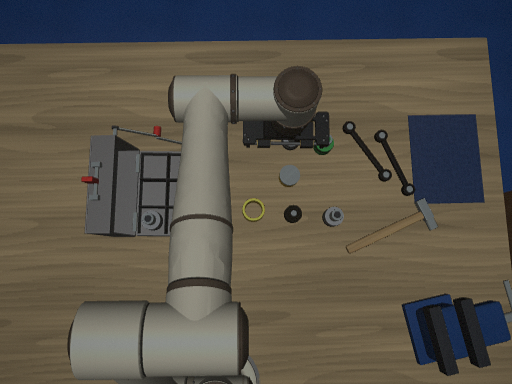

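View pics/t5c.png

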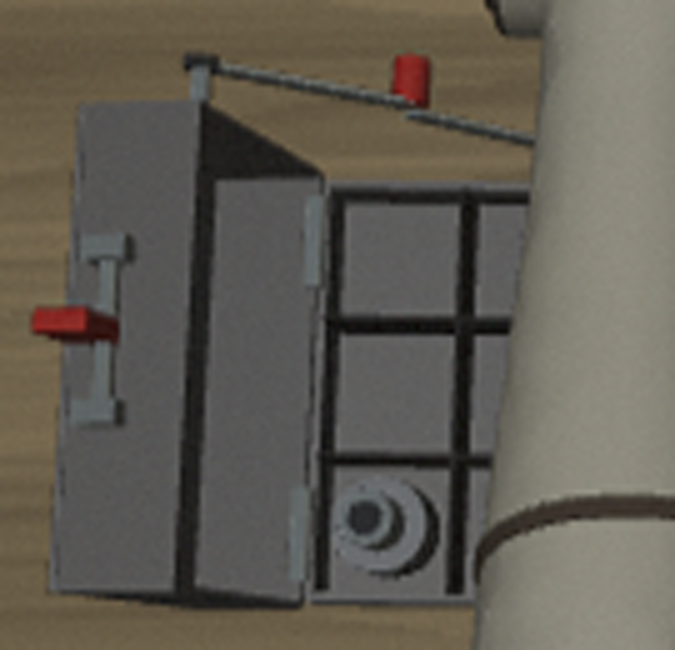

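Run:
```python
from h import *
im=imaging.capture("scene");crop(im,140,120,290,235,5,"s6.png")
for p in((.656,-.2155,.09),(.435,-.324,.09)):
    q=pix("scene",p);print((q-[140,120]+.5)*5-.5)
```

```text
[265.8945 381.5368]
[438.9652 184.4293]
```

View pics/s6.png

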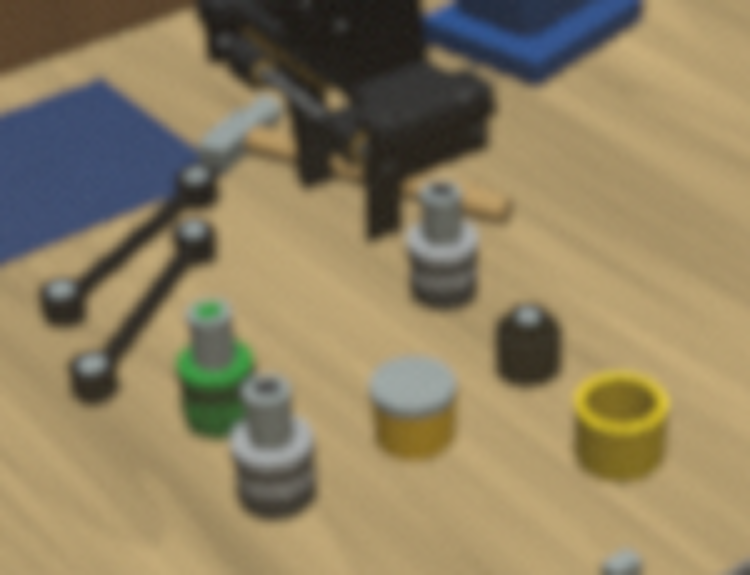

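move_arm(motion=[0.6,0.5,0.2,0,0,0,-0.4,1.12,0.92,0.8,0,0,0,-0.4,1.12,0.92,1.5,0,0,0,-0.4,1.12,0.92,1.8,0,0,0,-0.4,1.12,0.92,1.8,0,0,0,-0.4,1.12,0.92,2.4,0,0,0,-0.4,1.12,0.92,3,0,0,0,-0.4,1.12,0.92,3.6,0,0,0,-0.4,1.12,0.92,4,0,0,0,-0.4,1.12,0.92,4.18,0,0,0,-0.4,1.12,0.92,4.18,0,0,0,-0.4,1.12,0.92,4.18,0,0,0,0.2,1.12,0.92,4.18,0,0,0,1,1.12,0.92,4.18,0,0,0,1,1.12,0.92,4.18,0,0,0,1,1.12,0.92,4.18,0,0,0,1,1.12,0.92,4.18,0,0,0,1,1.12,0.92,4.18,0,0,0,1])

```text
time_s: 8.97
tcp_pos: [0.6527, -0.2129, 0.0559]
ee_rot: [[0.999, -0.037, -0.005], [-0.037, -0.999, -0.006], [-0.005, 0.007, -1.0]]
wrist_force: [-0.2, -0.9, 2.0]
gripper_width: 0.335
```

Run:
```python
from h import *
s=r.sense();print(s["gripper_width"]*87,s["wrist_force"])
b=case(0,-.0375);print(b);go([*b,.2],R_(-1.4));go([*b,.064],R_(-1.4))
```

```text
29.12297535533619 [-0.1754 -0.9282  2.0385]
[0.5057 0.0919]
move [-3.97 -7.45 -3.63] turn [ 0.08  0.06 -0.15] from [ 0.6527 -0.2129  0.0559] t 8.9667
move [-3.96 -7.48 -0.23] turn [ 0.08  0.06 -0.15] from [ 0.6527 -0.2129  0.0559] t 8.9667
```

move_arm(motion=[0,0,-0.5,0,0,0,1,0,0,-1.3,0,0,0,1,0,0,-2.2,0,0,0,1,0,0,-3,0,0,0,1,-0.4,-0.7,-3.6,0,0,0,1,-0.8,-1.5,-3.7,0,0,0,1,-1.3,-2.4,-3.7,0,0,0,1,-1.8,-3.3,-3.7,0,0,0,1,-2.2,-4.2,-3.7,0,0,0,1,-2.7,-5.1,-3.7,0,0,-0.1,1,-3.2,-6,-3.7,0,0,-0.1,1,-3.6,-6.8,-3.7,0,0,-0.1,1,-3.9,-7.3,-3.7,0,0,-0.1,1,-4,-7.45,-3.7,0,0,-0.1,1,-4,-7.45,-3.7,0,0,-0.1,1,-4,-7.45,-3.4,0,0,-0.1,1,-4,-7.45,-3,0,0,-0.1,1,-4,-7.45,-2.7,0,0,-0.1,1,-4,-7.45,-2.7,0,0,-0.1,1])

```text
time_s: 10.55
tcp_pos: [0.5027, 0.0896, 0.1596]
ee_rot: [[0.999, -0.031, -0.012], [-0.031, -0.999, -0.009], [-0.012, 0.009, -1.0]]
wrist_force: [-1.6, -0.2, -3.3]
gripper_width: 0.338
```

Run:
```python
from h import *
s=r.sense();print(s["gripper_width"]*87,s["wrist_force"])
crop(imaging.capture("scene"),230,120,390,310,4,"s7.png")
b=case(0,-.0375)-[.002,0];print(b);go([*b,.063],R_(-1.4))
```

```text
29.375718200281476 [-1.5652 -0.2038 -3.3371]
[0.5037 0.0919]
move [ 0.02 -0.07  2.45] turn [ 0.1   0.1  -0.07] from [0.5037 0.09   0.1612] t 10.6
```

View pics/s7.png

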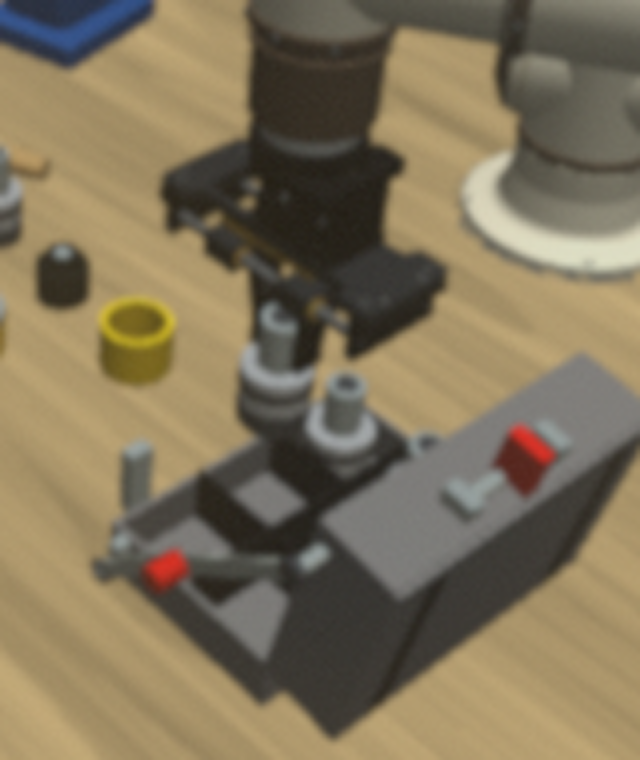

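move_arm(motion=[0.02,-0.07,0.4,0,0,0,1,0.02,-0.07,0.9,0,0,0,1,0.02,-0.07,1.4,0,0,0,1,0.02,-0.07,1.8,0,0,0,1,0.02,-0.07,2.2,0,0,0,1,0.02,-0.07,2.45,0,0,0,1,0.02,-0.07,2.45,0,0,0,1,0.02,-0.07,2.45,0,0,0,1])

```text
time_s: 11.27
tcp_pos: [0.5045, 0.0917, 0.0636]
ee_rot: [[1.0, -0.03, -0.009], [-0.03, -0.999, -0.009], [-0.008, 0.009, -1.0]]
wrist_force: [0.4, 0.8, -2.9]
gripper_width: 0.34
```

Run:
```python
from h import *
s=r.sense();print(s["gripper_width"]*87,s["wrist_force"])
crop(imaging.capture("scene"),230,150,390,310,5,"s8.png")
```

```text
29.575837765203374 [ 0.4023  0.769  -2.8973]
```

View pics/s8.png

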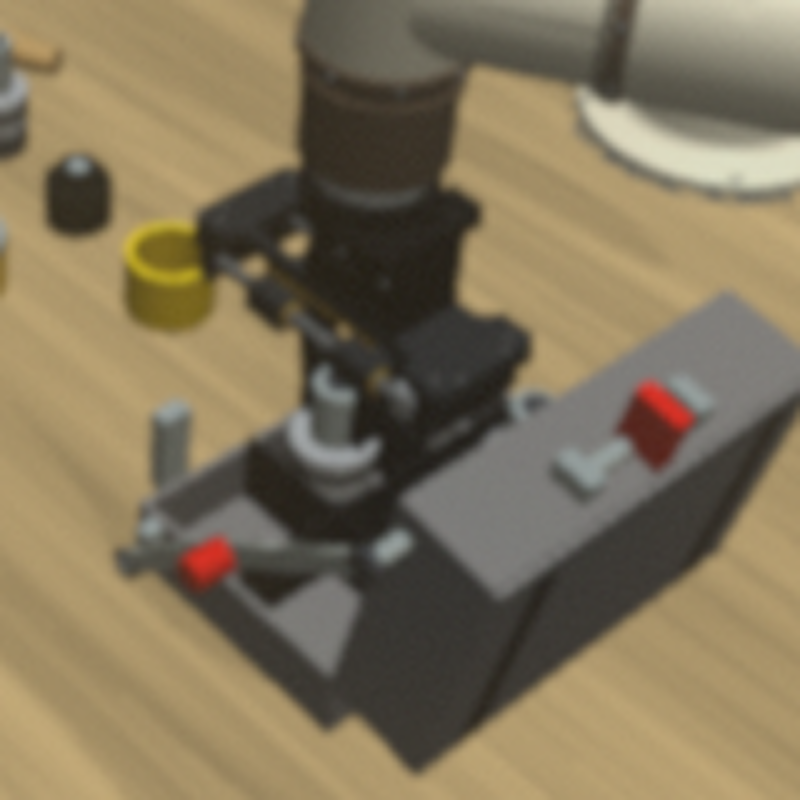

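move_arm(motion=[0,0,0,0,0,0,0.3,0,0,0,0,0,0,0.1,0,0,0,0,0,0,0,0,0,0,0,0,0,0,0,0,-0.5,0,0,0,0,0,0,-1.3,0,0,0,0,0,0,-2.2,0,0,0,0,0,0,-3.2,0,0,0,0,0,0.5,-3.8,0,0,0,0,-0.1,1.3,-3.8,0,0,1,0,-0.2,2.2,-3.8,0,0,2.2,0,-0.3,3.1,-3.8,0,0,3.4,0,-0.4,4,-3.8,0,0,4.6,0,-0.6,4.9,-3.8,0,0,5.8,-0.4,-0.7,5.8,-3.8,0,0,7,-0.4,-0.8,6.7,-3.8,0,0,8.2,-0.4,-1,7.6,-3.8,0,0,9.4,-0.4,-1.1,8.4,-3.8,0,0,10.6,-0.4])

```text
time_s: 12.82
tcp_pos: [0.4508, -0.2432, 0.2198]
ee_rot: [[0.573, -0.82, -0.006], [-0.82, -0.573, -0.008], [0.003, 0.01, -1.0]]
wrist_force: [0.4, -0.2, -0.4]
gripper_width: 0.69
```

Run:
```python
from h import *
s=r.sense();print(s["gripper_width"]*87,s["joints"])
im=imaging.capture("top");cv2.imwrite("pics/t9.png",im);crop(im,75,115,210,245,5,"t9c.png")
crop(imaging.capture("scene"),140,120,290,235,5,"s9.png")
go([.4356,-.324,.15],R_(-91.4))
```

```text
59.99820936514884 [ -9.8294  11.2122 -15.5468   0.5919 -63.5253  44.5121]
move [1.4  1.43 1.76] turn [ 0.11 -0.07  7.25] from [ 0.4508 -0.2447  0.2195] t 12.9167
```

View pics/t9.png

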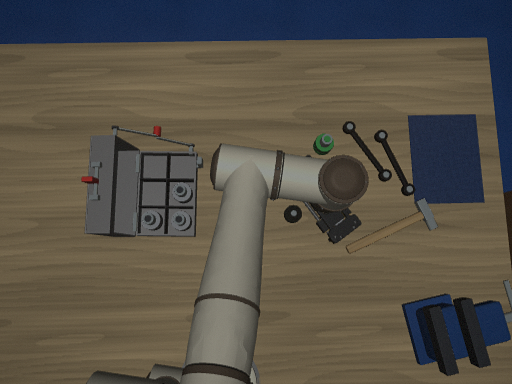

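View pics/t9c.png

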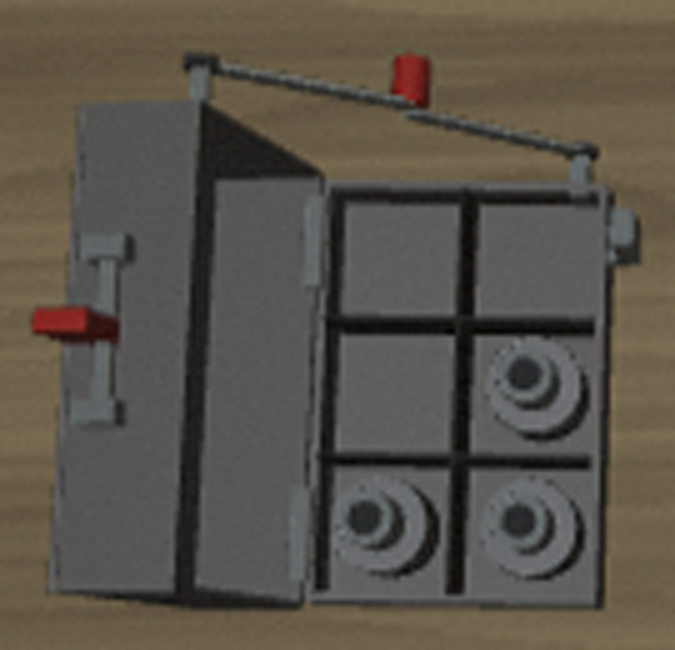

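View pics/s9.png

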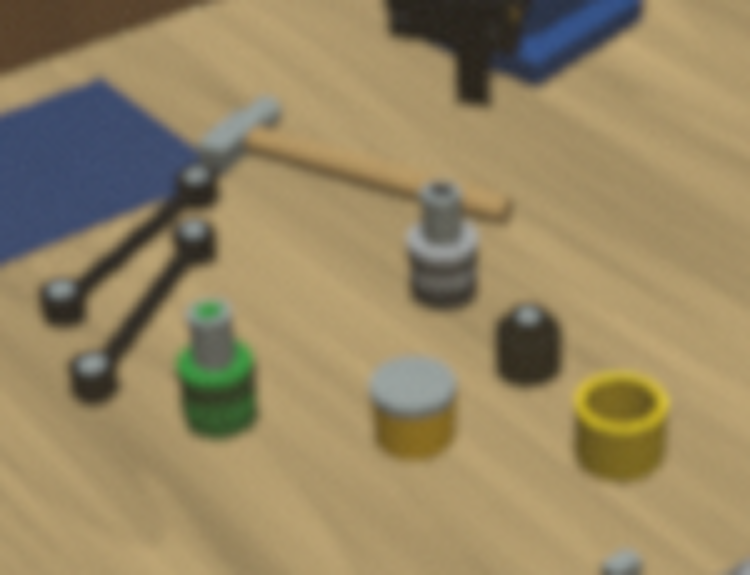

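move_arm(motion=[0.5,0.5,0,0,0,1.2,-0.4,1,1,0,0,0,2.4,-0.4,1.4,1.4,0.3,0,0,3.6,-0.4,1.4,1.43,0.7,0,0,4.8,-0.4,1.4,1.43,1.2,0,0,6,-0.4,1.4,1.43,1.7,0,0,7.2,-0.4,1.4,1.43,1.76,0,0,7.25,-0.4,1.4,1.43,1.76,0,0,7.25,-0.4,1.4,1.43,1.76,0,0,7.25,-0.4])

```text
time_s: 13.67
tcp_pos: [0.4363, -0.324, 0.151]
ee_rot: [[-0.021, -1.0, -0.005], [-1.0, 0.021, -0.01], [0.01, 0.005, -1.0]]
wrist_force: [0.2, -0.1, -0.4]
gripper_width: 0.701
```

Run:
```python
from h import *
s=r.sense();print(s["gripper_width"]*87,s["joints"])
crop(imaging.capture("scene"),140,90,290,235,5,"s10.png")
go([.4356,-.324,.056],R_(-91.4))
```

```text
61.00249085811664 [-19.1191  17.8093 -17.3228   0.7839 -54.9814  17.483 ]
move [-0.03  0.01  2.39] turn [ 0.05 -0.12  0.04] from [ 0.4366 -0.3241  0.1515] t 13.7167
```

View pics/s10.png

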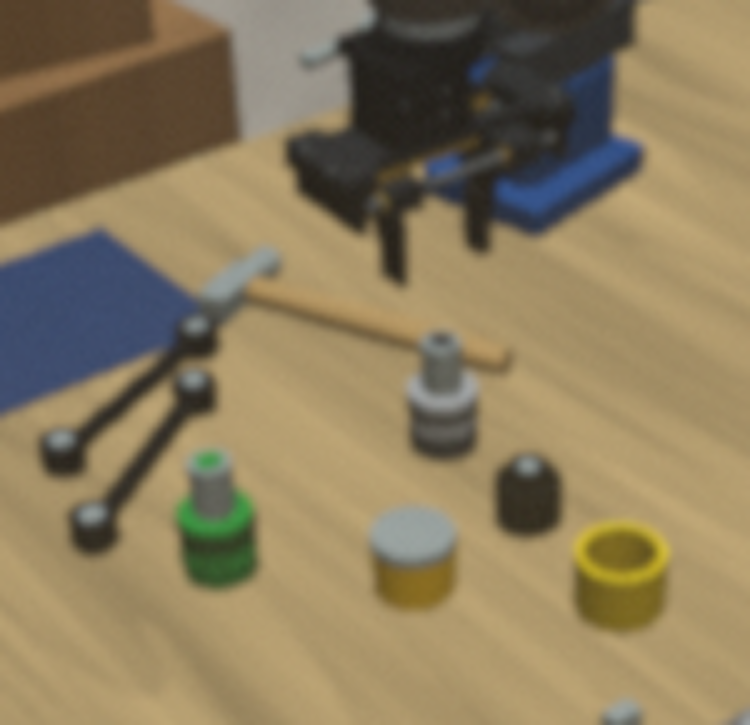

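move_arm(motion=[0,0,0.6,0,0,0,-0.4,0,0,1.2,0,0,0,-0.4,0,0,1.8,0,0,0,-0.4,0,0,2.2,0,0,0,-0.4,0,0,2.39,0,0,0,-0.4,0,0,2.39,0,0,0,-0.4,0,0,2.39,0,0,0,0.2,0,0,2.39,0,0,0,1,0,0,2.39,0,0,0,1,0,0,2.39,0,0,0,1,0,0,2.39,0,0,0,1,0,0,2.39,0,0,0,1,0,0,2.39,0,0,0,1])

```text
time_s: 14.8
tcp_pos: [0.4367, -0.3252, 0.0564]
ee_rot: [[-0.021, -1.0, -0.003], [-1.0, 0.021, -0.011], [0.011, 0.003, -1.0]]
wrist_force: [0.1, 0.6, 1.8]
gripper_width: 0.335
```

Run:
```python
from h import *
s=r.sense();print(s["gripper_width"]*87,s["wrist_force"])
b=case(0,.0375);print(b);go([*b,.2],R_(-91.4));go([*b,.064],R_(-91.4))
```

```text
29.144155876303202 [0.1005 0.5624 1.8034]
[0.5075 0.1669]
move [-12.3   -1.5   -3.73] turn [ 0.03 -0.12  0.04] from [ 0.4367 -0.3252  0.0564] t 14.8
move [-12.34  -1.51  -0.33] turn [ 0.03 -0.12  0.04] from [ 0.4367 -0.3252  0.0564] t 14.8
```

move_arm(motion=[0,0,-0.5,0,0,0,1,0,0,-1.3,0,0,0,1,0,0,-2.2,0,0,0,1,0,0,-3.1,0,0,0,1,-0.6,0,-3.8,0,0,0,1,-1.5,-0.1,-4,0,0,0,1,-2.4,-0.2,-4,0,0,0,1,-3.3,-0.3,-4,0,0,0,1,-4.2,-0.4,-4,0,0,0,1,-5.1,-0.5,-4,0,0,0,1,-6,-0.6,-4,0,0,0,1,-6.9,-0.7,-4,0,0,0,1,-7.8,-0.8,-4,0,0,0,1,-8.7,-1,-4,0,0,0,1,-9.6,-1.2,-4,0,0,0,1,-10.5,-1.4,-4,0,0,0,1,-11.3,-1.5,-4,0,0,0,1,-11.9,-1.5,-4,0,0,0,1,-12.23,-1.5,-4,0,0,0,1,-12.23,-1.5,-4,0,0,0,1])

```text
time_s: 16.47
tcp_pos: [0.5068, 0.1664, 0.2094]
ee_rot: [[-0.018, -1.0, -0.006], [-1.0, 0.018, -0.011], [0.011, 0.005, -1.0]]
wrist_force: [0.0, -0.4, -3.7]
gripper_width: 0.336
```

Run:
```python
from h import *
s=r.sense();print(s["gripper_width"]*87,s["wrist_force"])
crop(imaging.capture("scene"),210,60,410,310,3,"s11.png");crop(imaging.capture("top"),0,100,240,330,3,"t11.png")
b=case(0,.0375)-[0,.002];print(b);go([*b,.13],R_(-91.4));go([*b,.063],R_(-91.4))
```

```text
29.191609357115524 [ 0.0171 -0.4113 -3.6551]
[0.5075 0.1649]
move [-0.05 -0.04  1.99] turn [ 0.07 -0.14  0.04] from [0.5065 0.1639 0.2098] t 16.5667
move [-0.07 -0.05  3.67] turn [ 0.07 -0.14  0.04] from [0.5065 0.1639 0.2098] t 16.5667
```

View pics/s11.png

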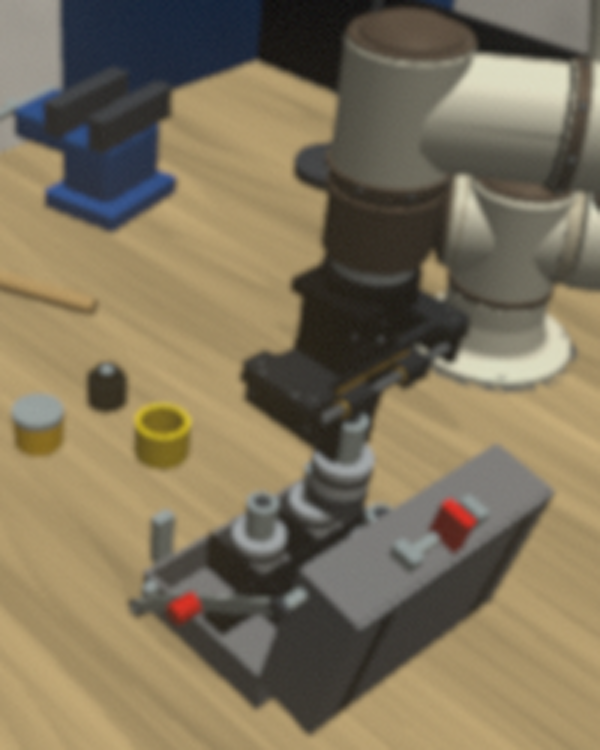

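View pics/t11.png

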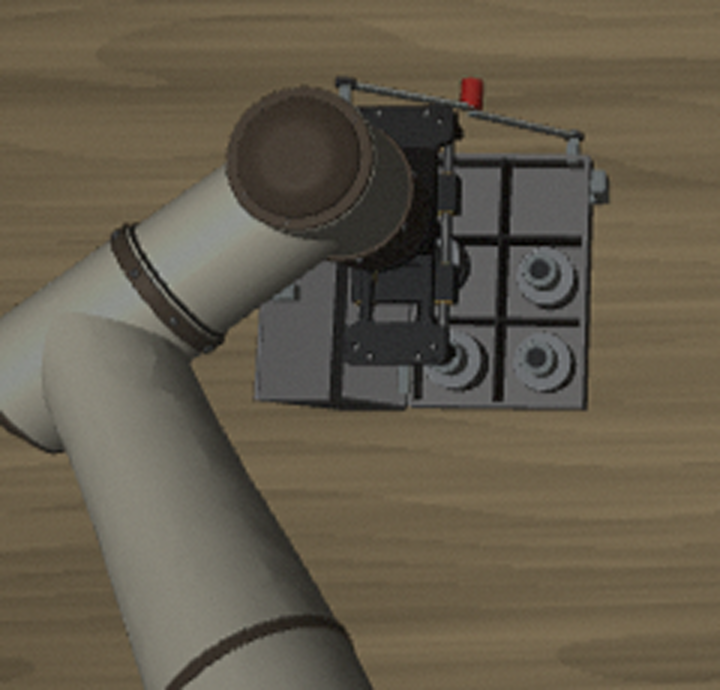

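move_arm(motion=[-0.05,-0.05,0.4,0,0,0,1,-0.05,-0.05,0.8,0,0,0,1,-0.05,-0.05,1.2,0,0,0,1,-0.05,-0.05,1.6,0,0,0,1,-0.05,-0.05,2,0,0,0,1,-0.05,-0.05,2.3,0,0,0,1,-0.05,-0.05,2.5,0,0,0,1,-0.05,-0.05,2.5,0,0,0,1])

```text
time_s: 17.23
tcp_pos: [0.5065, 0.1628, 0.1079]
ee_rot: [[-0.023, -1.0, -0.01], [-1.0, 0.023, -0.015], [0.015, 0.01, -1.0]]
wrist_force: [-0.6, -0.3, -3.9]
gripper_width: 0.336
```

Run:
```python
from h import *
s=r.sense();print(s["gripper_width"]*87,s["wrist_force"])
crop(imaging.capture("scene"),230,130,390,310,4,"s12.png")
b=case(0,.0375)-[0,.002];print(b);go([*b,.063],R_(-91.4))
```

```text
29.215129620338182 [-0.5888 -0.2752 -3.9256]
[0.5075 0.1649]
move [-0.05 -0.01  1.15] turn [ 0.09 -0.16  0.03] from [0.5074 0.1634 0.1091] t 17.2833
```

View pics/s12.png

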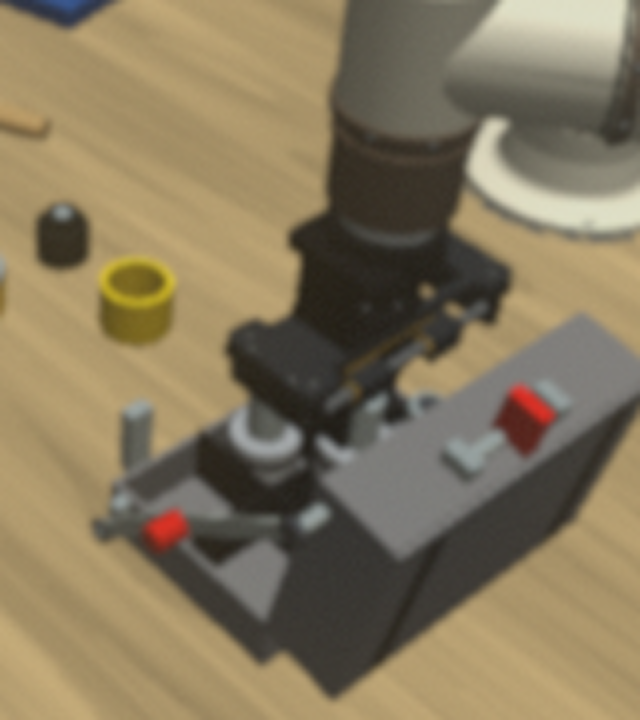

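move_arm(motion=[-0.05,0,0.3,0,0,0,1,-0.05,0,0.6,0,0,0,1,-0.05,0,0.9,0,0,0,1,-0.05,0,1.15,0,0,0,1,-0.05,0,1.15,0,0,0,1,-0.05,0,1.15,0,0,0,1])

```text
time_s: 17.78
tcp_pos: [0.5074, 0.1647, 0.0635]
ee_rot: [[-0.022, -1.0, -0.008], [-1.0, 0.022, -0.014], [0.014, 0.007, -1.0]]
wrist_force: [0.1, 0.4, -4.0]
gripper_width: 0.334
```

Run:
```python
from h import *
s=r.sense();print(s["gripper_width"]*87,s["wrist_force"],s["tcp_pos"],s["joints"])
```

```text
29.098750899249954 [ 0.1455  0.4359 -4.0193] [0.5074 0.1647 0.0635] [ 35.6433  23.4999 -23.7556   0.5575 -43.5592 -37.2965]
```

move_arm(motion=[0,0,0,0,0,0,0.3,0,0,0,0,0,0,0.1,0,0,0,0,0,0,0,0,0,0,0,0,0,0,0,0,-0.4,0,0,0,0,0,0,-1,0,0,0,0,0,0,-1.7,0,0,0,0,0,0,-2.5,0,0,0,0,0,0,-3.5,0,0,0,0,0,0,-4.5,0,0,0,0,0.6,0,-5.4,0,0,0,0,1.4,0,-6,0,0,0,0,2.3,0,-6,0,0,0,0.5,3.2,0,-6,0,0,0,1,4.1,0,-6,0,0,0,1,5,0,-6,0,0,0,1,6,0,-6,0,0,0,1,6,0,-6,0,0,0,1])

```text
time_s: 19.28
tcp_pos: [0.5033, -0.077, 0.3079]
ee_rot: [[-0.028, -1.0, -0.006], [-0.999, 0.028, -0.015], [0.015, 0.006, -1.0]]
wrist_force: [0.1, 0.9, 0.7]
gripper_width: 0.13
```

Run:
```python
from h import *
s=r.sense();print(s["gripper_width"]*87,s["joints"],s["tcp_pos"])
t=imaging.capture("top");c=imaging.capture("scene")
cv2.imwrite("pics/t13.png",t);crop(t,75,115,210,245,5,"t13c.png");crop(c,230,180,390,310,5,"s13.png");cv2.imwrite("pics/s13f.png",c)
for n,im in(("top",t),("scene",c)):
    h=cv2.cvtColor(im,cv2.COLOR_BGR2HSV);m=cv2.inRange(h,(0,150,80),(8,255,255))|cv2.inRange(h,(172,150,80),(180,255,255))
    k,l,st,ce=cv2.connectedComponentsWithStats(m);print(n,[(st[i].tolist(),ce[i].round(2).tolist()) for i in range(1,k) if st[i,4]>8])
```

```text
11.347510393727754 [ 10.0849   7.7857  -7.0706   0.8018 -75.6545 -11.8923] [ 0.5033 -0.077   0.3079]
top [([154, 126, 7, 9, 52], [156.6, 129.87]), ([81, 177, 11, 4, 41], [86.37, 178.54])]
scene [([356, 227, 12, 15, 116], [361.08, 233.7]), ([266, 258, 11, 10, 73], [270.97, 262.29])]
```

View pics/t13.png

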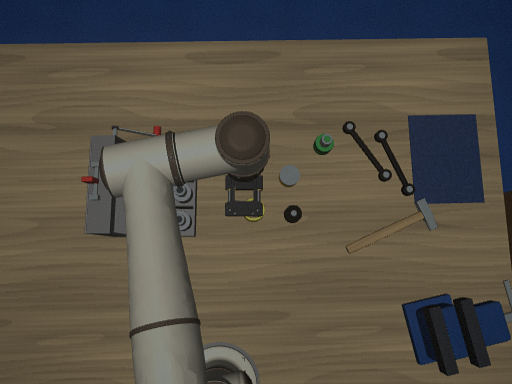

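View pics/t13c.png

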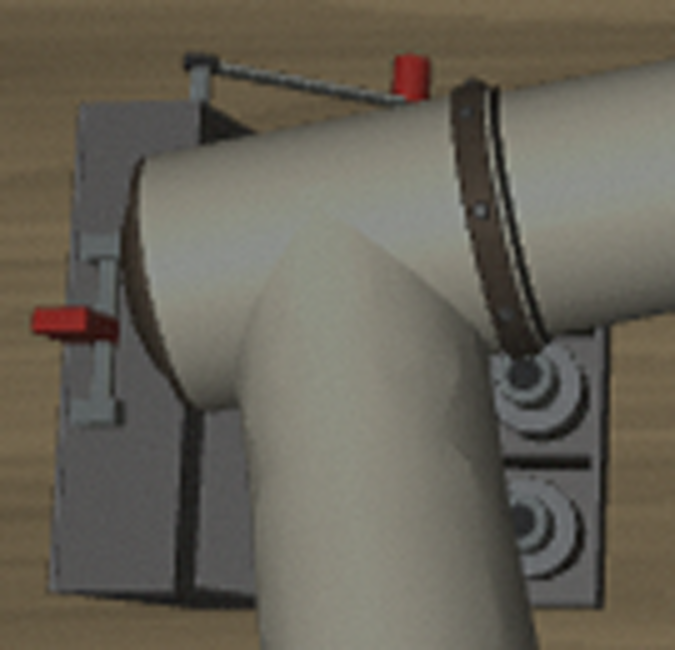

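View pics/s13.png

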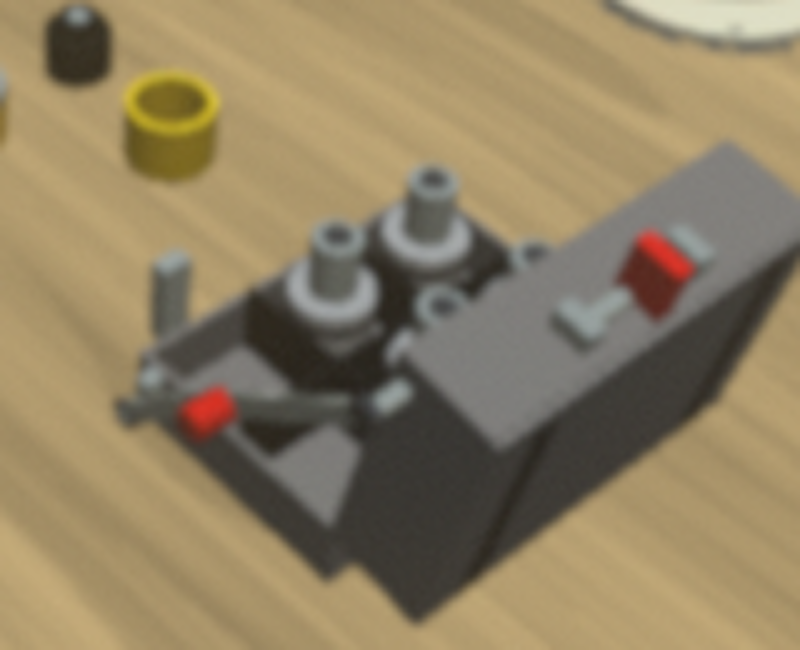

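Run:
```python
from h import *
print("knob",tri((156.6,129.87),(270.97,262.29)),onz("top",156.6,129.87,.116))
# tool z tilt
th=30
R=R_(-91.4)@Ro.from_euler('y',-th,degrees=True).as_matrix()
print(R)
k=np.array([.668,.148,.106])
pre=k-R[:,2]*.05
print(pre);go([.668,.05,.30],R);go(pre,R)
```

```text
knob (array([0.6669, 0.1493, 0.1071]), np.float64(0.0022015250409855164)) [0.6653 0.147  0.116 ]
[[-0.0212 -0.9997  0.0122]
 [-0.8658  0.0244  0.4999]
 [-0.5     0.     -0.866 ]]
[0.6674 0.123  0.1493]
move [-3.19 -4.03  0.12] turn [ 0.06 -6.16 -0.02] from [ 0.5039 -0.0734  0.3074] t 19.3833
move [-5.06 -3.99  3.86] turn [ 0.06 -6.16 -0.02] from [ 0.5039 -0.0734  0.3074] t 19.3833
```

move_arm(motion=[-0.3,-0.6,0,0,-1,0,1,-0.8,-1.4,0,0,-2,0,1,-1.4,-2.2,0,0,-3,0,1,-2,-3,0,0,-4,0,1,-2.6,-3.7,0,0,-5,0,1,-3.2,-4,0.1,0,-6,0,1,-3.2,-4,0.1,0,-6,0,1,-3.2,-4,0.1,0,-6,0,1])

```text
time_s: 20.05
tcp_pos: [0.667, 0.0513, 0.2992]
ee_rot: [[-0.025, -1.0, 0.004], [-0.873, 0.023, 0.487], [-0.487, 0.009, -0.874]]
wrist_force: [-0.7, 0.4, 0.2]
gripper_width: 0.008
```

Run:
```python
from h import *
s=r.sense();print(s["gripper_width"]*87,s["joints"],s["wrist_force"])
crop(imaging.capture("scene"),210,80,410,310,3,"s14.png")
R=R_(-91.4)@Ro.from_euler('y',-30,degrees=True).as_matrix()
k=np.array([.668,.148,.107])
for d in(.05,.012,0,-.03):go(k-R[:,2]*d,R)
```

```text
0.6806479864406826 [  3.6065  25.394   21.8269 -29.1766 -84.9091  -2.8224] [-0.6931  0.3561  0.2452]
move [0.25 0.   4.16] turn [ 0.07 -0.18 -0.03] from [0.6667 0.0509 0.3006] t 20.1
move [ 0.24 -0.    5.11] turn [ 0.07 -0.18 -0.03] from [0.6667 0.0509 0.3006] t 20.1
move [ 0.23 -0.01  5.41] turn [ 0.07 -0.18 -0.03] from [0.6667 0.0509 0.3006] t 20.1
move [ 0.22 -0.01  6.16] turn [ 0.07 -0.18 -0.03] from [0.6667 0.0509 0.3006] t 20.1
```

View pics/s14.png

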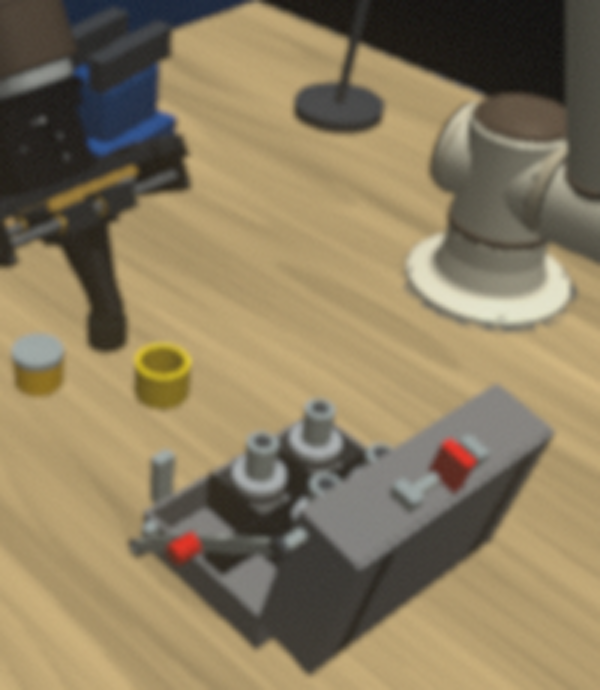

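move_arm(motion=[0.1,0,0.8,0,0,0,1,0.2,0,1.7,0,0,0,1,0.24,0,2.6,0,0,0,1,0.24,0,3.4,0,0,0,1,0.24,0,4,0,0,0,1,0.24,0,4.3,0,0,0,1,0.24,0,4.5,0,0,0,1,0.24,0,4.6,0,0,0,1,0.24,0,4.6,0,0,0,1])

```text
time_s: 20.85
tcp_pos: [0.6677, 0.1321, 0.1361]
ee_rot: [[-0.022, -1.0, 0.007], [-0.874, 0.023, 0.486], [-0.486, 0.005, -0.874]]
wrist_force: [0.0, 0.2, -0.3]
gripper_width: 0.007
```

Run:
```python
from h import *
s=r.sense();print(s["joints"],s["wrist_force"])
crop(imaging.capture("scene"),210,130,370,310,4,"s15.png");crop(imaging.capture("top"),75,85,235,245,4,"t15.png")
R=R_(-91.4)@Ro.from_euler('y',-30,degrees=True).as_matrix()
k=np.array([.668,.148,.107])
for d in(.012,0,-.03):go(k-R[:,2]*d,R)
```

```text
[ 10.3367  31.3932   8.9122 -31.7064 -65.1172   1.3044] [ 0.0386  0.1997 -0.3366]
move [0.01 0.02 0.55] turn [ 0.04 -0.18 -0.01] from [0.6684 0.1315 0.1369] t 20.95
move [0.   0.02 0.85] turn [ 0.04 -0.18 -0.01] from [0.6684 0.1315 0.1369] t 20.95
move [-0.01  0.01  1.6 ] turn [ 0.04 -0.18 -0.01] from [0.6684 0.1315 0.1369] t 20.95
```

View pics/s15.png

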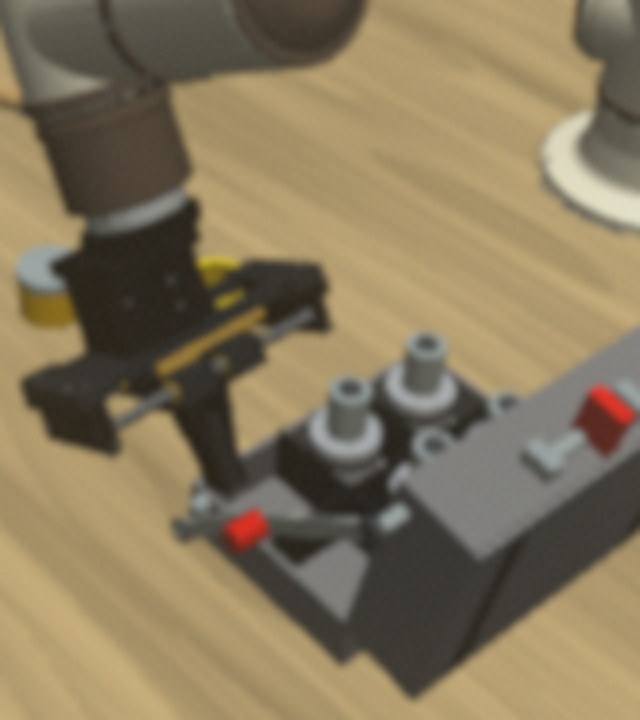

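View pics/t15.png

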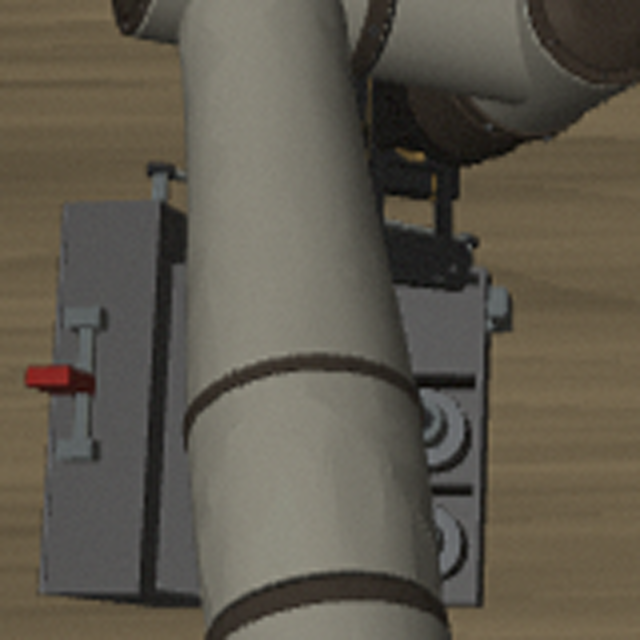

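move_arm(motion=[0,0,0.3,0,0,0,1,0,0,0.5,0,0,0,1,0,0,0.6,0,0,0,1,0,0,0.7,0,0,0,1,0,0,0.8,0,0,0,1,0,0,0.8,0,0,0,1])

```text
time_s: 21.45
tcp_pos: [0.6686, 0.1475, 0.1083]
ee_rot: [[-0.022, -1.0, 0.008], [-0.874, 0.023, 0.486], [-0.486, 0.004, -0.874]]
wrist_force: [0.3, -0.9, 0.2]
gripper_width: 0.003
```

move_arm(motion=[-0.03,0,0.1,0,0,0,1,-0.06,0,0.2,0,0,0,1,-0.09,0,0.3,0,0,0,1,-0.12,0,0.4,0,0,0,1,-0.15,0,0.5,0,0,0,1,-0.18,0,0.6,0,0,0,1,-0.18,0,0.6,0,0,0,1])

```text
time_s: 22.03
tcp_pos: [0.6693, 0.1641, 0.0902]
ee_rot: [[-0.022, -1.0, 0.009], [-0.875, 0.024, 0.484], [-0.484, 0.003, -0.875]]
wrist_force: [0.3, -4.7, 1.3]
gripper_width: 0.003
```

Run:
```python
from h import *
s=r.sense();print(s["tcp_pos"],s["wrist_force"])
crop(imaging.capture("scene"),210,130,370,310,4,"s16.png")
```

```text
[0.6693 0.1641 0.0902] [ 0.2912 -4.6899  1.2705]
```

View pics/s16.png

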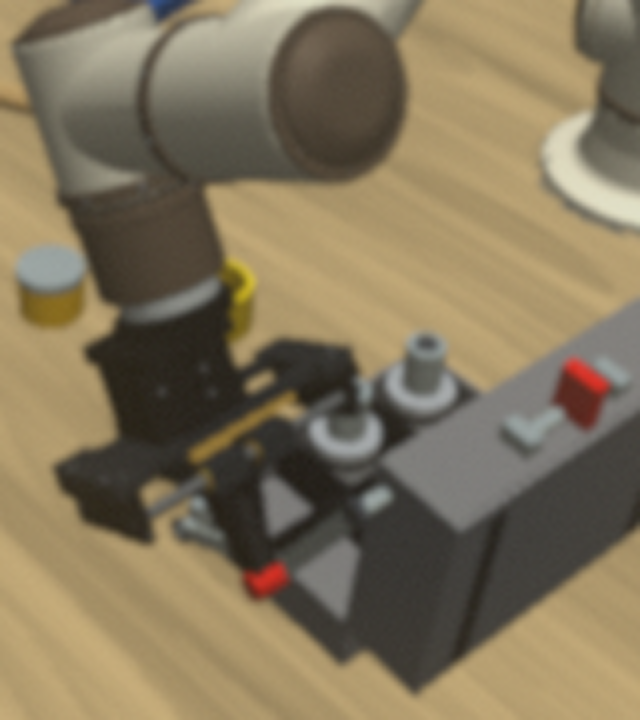

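Run:
```python
from h import *
c=imaging.capture("scene");im=c
h=cv2.cvtColor(im,cv2.COLOR_BGR2HSV);m=cv2.inRange(h,(0,150,80),(8,255,255))|cv2.inRange(h,(172,150,80),(180,255,255))
k,l,st,ce=cv2.connectedComponentsWithStats(m);print([(st[i].tolist(),ce[i].round(2).tolist()) for i in range(1,k) if st[i,4]>8])
def onx(u,v,x):
    o,d=ray("scene",u,v);return o+d*(x-o[0])/d[0]
a=onx(270.97,262.29,.669);print(a)
for i in range(1,k):
    if st[i,4]>8: print(onx(*ce[i],.669),onx(*ce[i],.519))
```

```text
[([350, 220, 12, 16, 120], [355.13, 227.27]), ([271, 271, 11, 8, 65], [276.15, 274.58])]
[0.669  0.1528 0.1114]
[0.669  0.3542 0.3759] [0.519  0.2719 0.2258]
[0.669  0.1735 0.0838] [ 0.519   0.0341 -0.1586]
```

move_arm(motion=[0,0,-0.4,0,0,0,1,0,0,-1,0,0,0,1,0,0,-1.8,0,0,0,1,0,0,-2.7,0,0,0,1,0,0,-3.6,0,0,0,1,0,0,-4.5,0,0,0,1,0,0,-5.4,0,0,0,1,0,0,-6.3,0,0,0,1,0,0,-7,0,0,0,1,0,0,-7,0,0,0,1])

```text
time_s: 22.97
tcp_pos: [0.6684, 0.026, 0.3434]
ee_rot: [[-0.018, -1.0, 0.021], [-0.875, 0.026, 0.483], [-0.484, -0.009, -0.875]]
wrist_force: [1.0, 0.3, 1.5]
gripper_width: 0.011
```

```bash
cat >> h.py <<'E'
def lidP(phi,rad=.140,x=-.04,off=0.):
    b=np.radians(100)-phi;dy,dz=-rad,.064+off
    y=dy*np.cos(b)+dz*np.sin(b);z=-dy*np.sin(b)+dz*np.cos(b)
    q=case(x,.0785+y);return np.array([q[0],q[1],.045+z])
RT=R_(-91.4)@Ro.from_euler('y',45,degrees=True).as_matrix()
E
python3 - <<'E'
from h import *
s=r.sense();print(s["tcp_pos"],s["joints"],s["wrist_force"])
t=imaging.capture("top");c=imaging.capture("scene");cv2.imwrite("pics/s17.png",c);crop(t,75,85,235,245,4,"t17.png")
print(RT)
for p in(0,.1,.5,1,1.745):print(p,lidP(p))
go([.468,.1,.42],R_(-91.4));go([.468,.42,.40],RT);go(lidP(.1)-RT[:,2]*.04,RT)
E
```

```text
[0.6684 0.026  0.3434] [  1.5469  24.5059  26.4215 -28.8634 -89.7354  -3.3314] [0.9511 0.322  1.4726]
[[-0.0173 -0.9997 -0.0173]
 [-0.7069  0.0244 -0.7069]
 [ 0.7071  0.     -0.7071]]
0 [0.4707 0.2962 0.1718]
0.1 [0.4703 0.2831 0.1798]
0.5 [0.4689 0.2247 0.1981]
1 [0.4671 0.1494 0.187 ]
1.745 [0.4651 0.0689 0.109 ]
move [-2.45  5.01 -1.  ] turn [ 0.01  5.82 -0.  ] from [0.6668 0.0288 0.3374] t 23.0667
move [-9.2   5.21  3.33] turn [ 0.01 14.82  0.  ] from [0.6668 0.0288 0.3374] t 23.0667
move [-4.49  5.06  6.2 ] turn [ 0.01 14.82  0.  ] from [0.6668 0.0288 0.3374] t 23.0667
```

View pics/s17.png

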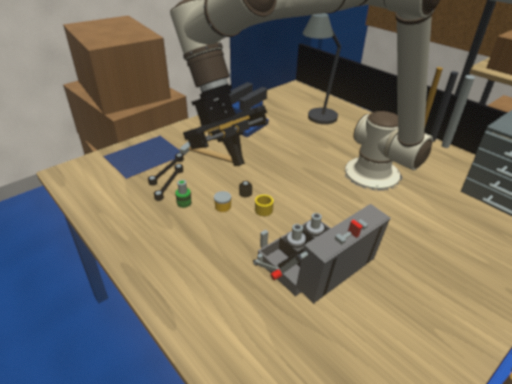

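View pics/t17.png

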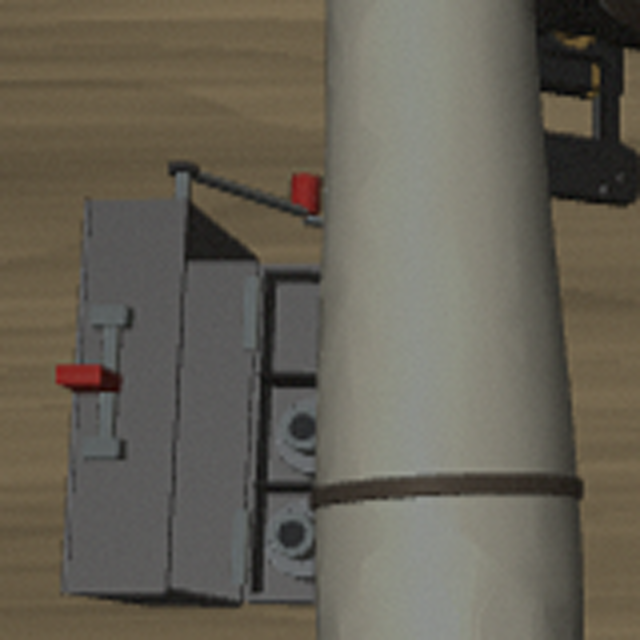

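move_arm(motion=[-0.3,0.6,-0.2,0,0.8,0,1,-0.6,1.3,-0.4,0,1.6,0,1,-1,2,-0.6,0,2.4,0,1,-1.4,2.8,-0.8,0,3.2,0,1,-1.8,3.6,-0.9,0,4,0,1,-2.1,4.3,-1,0,4.8,0,1,-2.4,5,-1,0,5.8,0,1,-2.4,5,-1,0,5.8,0,1,-2.4,5,-1,0,5.8,0,1])

```text
time_s: 23.82
tcp_pos: [0.4665, 0.1005, 0.4185]
ee_rot: [[-0.018, -1.0, -0.002], [-1.0, 0.018, 0.002], [-0.002, 0.002, -1.0]]
wrist_force: [0.4, 0.3, -0.2]
gripper_width: 0.007
```

Run:
```python
from h import *
s=r.sense();print(s["tcp_pos"],s["joints"],s["wrist_force"])
go([.468,.43,.40],RT);go(lidP(.1)-RT[:,2]*.04,RT)
```

```text
[0.4665 0.1005 0.4185] [ 31.5996   2.8792   2.9707  -0.1797 -90.1241 -32.6282] [ 0.3999  0.2674 -0.2163]
move [-8.24  0.11  0.48] turn [-0.01  9.03  0.08] from [0.4665 0.1005 0.4185] t 23.8167
move [-5.26 -0.03  5.27] turn [-0.01  9.03  0.08] from [0.4665 0.1005 0.4185] t 23.8167
```

move_arm(motion=[-0.4,0,0,0,0.8,0,1,-1.2,0,0,0,1.6,0,1,-2,0,0,0,2.4,0,1,-2.9,0,0,0,3.2,0,1,-3.8,0,0,0,4,0,1,-4.7,0,0,0,4.8,0,1,-5.6,0,0,0,5.7,0,1,-6.5,0,0.2,0,6.6,0,1,-7.3,0.1,0.3,0,7.5,0,1,-8,0.1,0.5,0,8.4,0,1,-8.2,0.1,0.5,0,9,0,1,-8.2,0.1,0.5,0,9,0,1,-8.2,0.1,0.5,0,9,0,1])

```text
time_s: 24.9
tcp_pos: [0.4693, 0.4294, 0.3946]
ee_rot: [[-0.008, -1.0, -0.018], [-0.705, 0.019, -0.709], [0.71, 0.007, -0.705]]
wrist_force: [0.0, -1.0, 0.7]
gripper_width: 0.003
```

Run:
```python
from h import *
s=r.sense();print(s["tcp_pos"],s["joints"],s["wrist_force"])
c=imaging.capture("scene");crop(c,230,0,512,300,2,"s18.png")
go(lidP(.1)-RT[:,2]*.04,RT)
```

```text
[0.4693 0.4294 0.3946] [  64.4408   40.0023   34.6582   20.8205 -125.4005  -59.5376] [ 0.0149 -1.0059  0.6946]
move [-1.28 -0.12  5.41] turn [-0.01  0.    0.07] from [0.4694 0.4282 0.3974] t 24.95
```

View pics/s18.png

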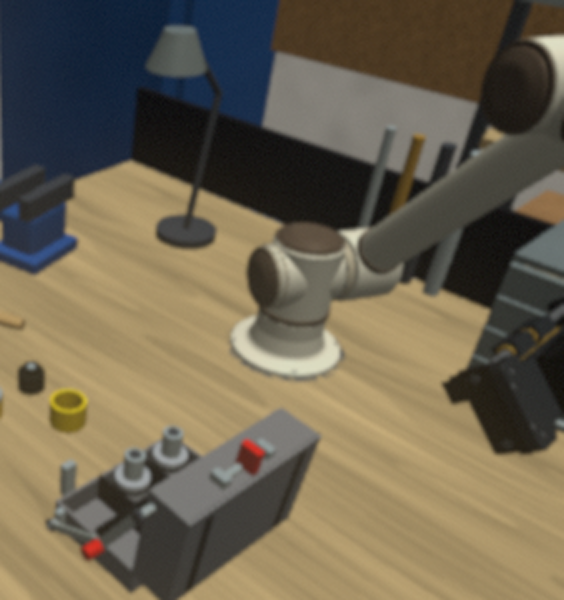

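move_arm(motion=[-0.3,0,0.8,0,0,0,1,-0.6,0,1.7,0,0,0,1,-0.9,-0.1,2.6,0,0,0,1,-1.2,-0.1,3.5,0,0,0,1,-1.28,-0.1,4.3,0,0,0,1,-1.28,-0.1,5,0,0,0,1,-1.28,-0.1,5.3,0,0,0,1,-1.28,-0.1,5.4,0,0,0,1,-1.28,-0.1,5.4,0,0,0,1])

```text
time_s: 25.7
tcp_pos: [0.4709, 0.3101, 0.21]
ee_rot: [[-0.014, -1.0, -0.018], [-0.709, 0.022, -0.705], [0.705, 0.003, -0.709]]
wrist_force: [0.2, -0.1, -0.4]
gripper_width: 0.006
```

Run:
```python
from h import *
s=r.sense();print(s["tcp_pos"],s["joints"],s["wrist_force"])
c=imaging.capture("scene");crop(c,230,60,470,310,3,"s19.png");crop(imaging.capture("top"),0,85,240,330,3,"t19.png")
for p in (.1,.2,.4,.6):go(lidP(p),RT)
```

```text
[0.4709 0.3101 0.21  ] [ 60.0721  34.3012  -1.043   19.7403 -95.4749 -66.7553] [ 0.2361 -0.08   -0.4433]
move [-0.02  0.    1.05] turn [-0.02  0.05  0.05] from [0.4712 0.312  0.2103] t 25.8
move [0.34 0.01 1.17] turn [-0.02  0.05  0.05] from [0.4712 0.312  0.2103] t 25.8
move [1.02 0.01 1.53] turn [-0.02  0.05  0.05] from [0.4712 0.312  0.2103] t 25.8
move [1.62 0.01 2.01] turn [-0.02  0.05  0.05] from [0.4712 0.312  0.2103] t 25.8
```

View pics/s19.png

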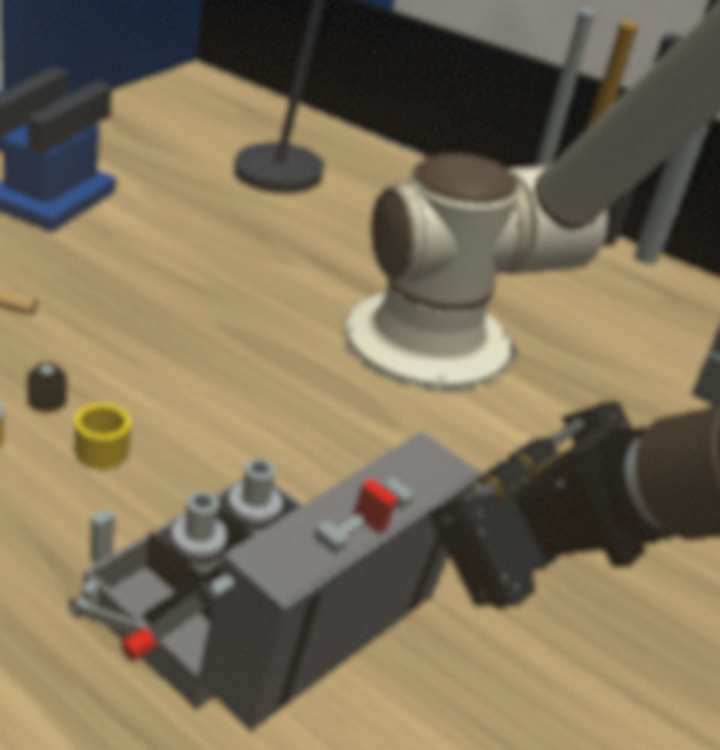

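View pics/t19.png

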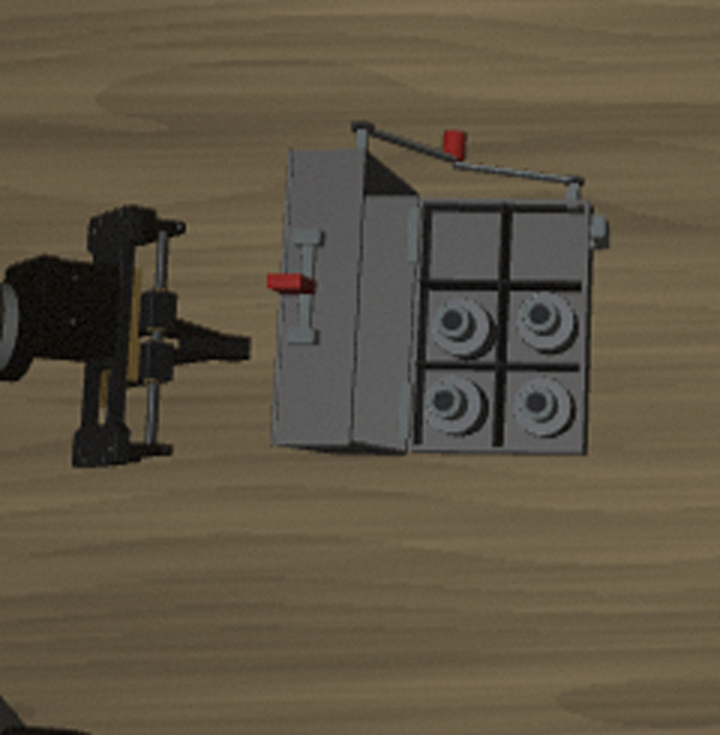

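Run:
```python
from h import *
s=r.sense()
for p in np.arange(.1,1.75,.1):
    d=RT.T@(lidP(p,off=.004)-s["tcp_pos"])/.04;print(round(p,2),np.round(d,2))
```

```text
0.1 [-0.1   0.    0.98]
0.2 [0.27 0.   1.1 ]
0.3 [0.63 0.   1.26]
0.4 [0.97 0.   1.45]
0.5 [1.28 0.   1.67]
0.6 [1.58 0.   1.92]
0.7 [1.85 0.   2.2 ]
0.8 [2.09 0.   2.51]
0.9 [2.29 0.   2.84]
1.0 [2.47 0.   3.19]
1.1 [2.61 0.   3.55]
1.2 [2.71 0.   3.93]
1.3 [2.77 0.   4.31]
1.4 [2.79 0.   4.7 ]
1.5 [2.78 0.   5.09]
1.6 [2.73 0.   5.47]
1.7 [2.63 0.   5.85]
```

move_arm(motion=[-0.1,0,0.5,0,0,0,1,-0.1,0,0.8,0,0,0,1,-0.1,0,0.98,0,0,0,1,0.08,0,1.04,0,0,0,1,0.27,0,1.1,0,0,0,1,0.45,0,1.18,0,0,0,1,0.63,0,1.26,0,0,0,1,0.8,0,1.35,0,0,0,1,0.97,0,1.45,0,0,0,1,1.13,0,1.56,0,0,0,1,1.28,0,1.67,0,0,0,1,1.43,0,1.8,0,0,0,1,1.58,0,1.92,0,0,0,1,1.72,0,2.06,0,0,0,1,1.85,0,2.2,0,0,0,1,1.97,0,2.35,0,0,0,1,2.09,0,2.51,0,0,0,1,2.09,0,2.51,0,0,0,1])

```text
time_s: 27.3
tcp_pos: [0.4679, 0.1797, 0.198]
ee_rot: [[-0.014, -1.0, -0.018], [-0.708, 0.022, -0.706], [0.706, 0.003, -0.708]]
wrist_force: [-0.6, -0.5, 0.3]
gripper_width: 0.007
```

Run:
```python
from h import *
s=r.sense();print(s["tcp_pos"],s["joints"],s["wrist_force"])
c=imaging.capture("scene");crop(c,230,60,470,310,3,"s20.png")
for p in np.arange(.8,1.8,.1):
    d=RT.T@(lidP(p,off=.004)-s["tcp_pos"])/.04;print(round(p,2),np.round(d,2))
```

```text
[0.4679 0.1797 0.198 ] [ 53.6046  26.7079 -17.9242  23.9514 -85.0746 -65.6   ] [-0.5687 -0.4967  0.2687]
0.8 [-0.03  0.   -0.05]
0.9 [0.17 0.   0.28]
1.0 [0.35 0.   0.63]
1.1 [0.48 0.   1.  ]
1.2 [0.58 0.   1.37]
1.3 [0.65 0.   1.75]
1.4 [0.67 0.   2.14]
1.5 [0.66 0.   2.53]
1.6 [0.6  0.   2.92]
1.7 [0.51 0.   3.29]
```

View pics/s20.png

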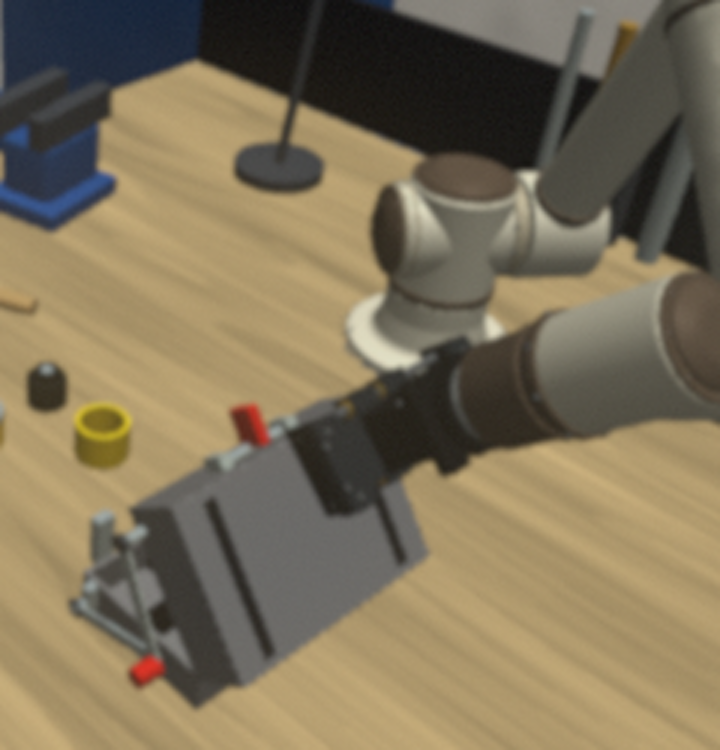

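move_arm(motion=[0.07,0,0.12,0,0,0,1,0.17,0,0.28,0,0,0,1,0.26,0,0.45,0,0,0,1,0.35,0,0.63,0,0,0,1,0.42,0,0.81,0,0,0,1,0.48,0,1,0,0,0,1,0.53,0,1.18,0,0,0,1,0.58,0,1.37,0,0,0,1,0.62,0,1.56,0,0,0,1,0.65,0,1.75,0,0,0,1,0.66,0,1.94,0,0,0,1,0.67,0,2.14,0,0,0,1,0.67,0,2.33,0,0,0,1,0.66,0,2.53,0,0,0,1,0.63,0,2.72,0,0,0,1,0.6,0,2.92,0,0,0,1,0.6,0,2.92,0,0,0,1])

```text
time_s: 28.77
tcp_pos: [0.4646, 0.0792, 0.131]
ee_rot: [[-0.013, -1.0, -0.021], [-0.707, 0.023, -0.707], [0.708, 0.006, -0.707]]
wrist_force: [-0.2, -0.8, 1.3]
gripper_width: 0.002
```

Run:
```python
from h import *
s=r.sense();print(s["tcp_pos"],s["joints"],s["wrist_force"])
c=imaging.capture("scene");crop(c,230,60,470,310,3,"s21.png")
for o in(.004,0,-.004):
  for p in (1.6,1.65,1.7,1.745):
    d=RT.T@(lidP(p,off=o)-s["tcp_pos"])/.04;print(o,round(p,2),np.round(d,2))
```

```text
[0.4646 0.0792 0.131 ] [ 46.5649  26.4163 -32.2828  29.9531 -70.7535 -68.043 ] [-0.1758 -0.775   1.2769]
0.004 1.6 [ 0.01 -0.02 -0.05]
0.004 1.65 [-0.03 -0.02  0.14]
0.004 1.7 [-0.08 -0.02  0.33]
0.004 1.75 [-0.14 -0.02  0.5 ]
0 1.6 [-0.05 -0.02  0.03]
0 1.65 [-0.1  -0.02  0.22]
0 1.7 [-0.15 -0.02  0.41]
0 1.75 [-0.21 -0.02  0.57]
-0.004 1.6 [-0.11 -0.02  0.11]
-0.004 1.65 [-0.16 -0.02  0.3 ]
-0.004 1.7 [-0.22 -0.02  0.48]
-0.004 1.75 [-0.28 -0.02  0.64]
```

View pics/s21.png

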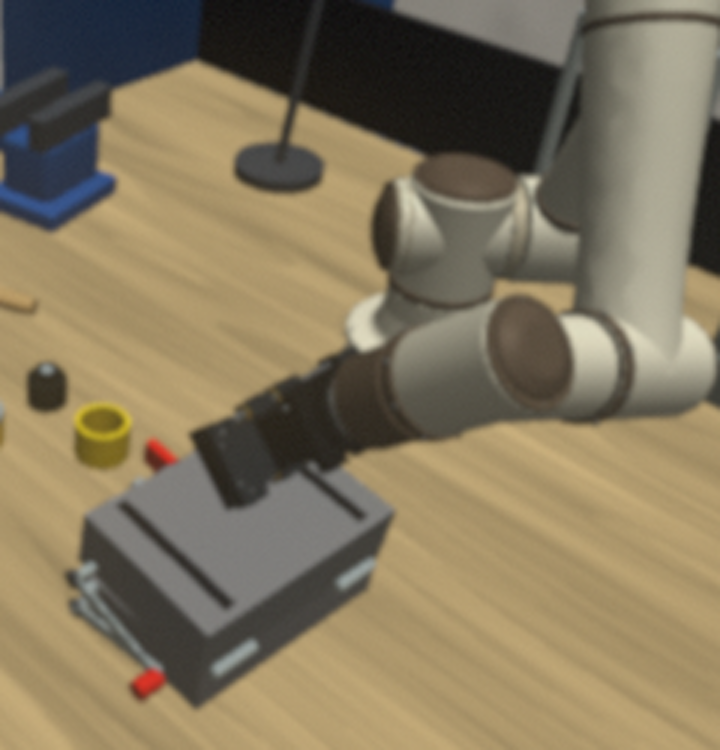

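move_arm(motion=[-0.04,0,0.15,0,0,0,1,-0.1,0,0.3,0,0,0,1,-0.15,0,0.4,0,0,0,1,-0.2,0,0.5,0,0,0,1,-0.22,0,0.56,0,0,0,1,-0.22,0,0.56,0,0,0,1])

```text
time_s: 29.32
tcp_pos: [0.4658, 0.0715, 0.1151]
ee_rot: [[-0.014, -1.0, -0.015], [-0.702, 0.02, -0.712], [0.712, 0.001, -0.702]]
wrist_force: [-12.6, 13.3, 28.9]
gripper_width: 0.002
```

move_arm(motion=[0,0,-0.2,0,0,0,1,0,0,-0.6,0,0,0,1,0,0,-1.2,0,0,0,1,0,0,-2,0,0,0,1,0,0,-2.8,0,0,0,1,0,0,-3.6,0,0,0,1,0,0,-4.4,0,0,0,1,0,0,-5.2,0,0,0,1,0,0,-6,0,0,0,1,0,0,-6,0,0,0,1])

```text
time_s: 30.15
tcp_pos: [0.4711, 0.2469, 0.2865]
ee_rot: [[-0.016, -1.0, -0.007], [-0.706, 0.016, -0.708], [0.708, -0.006, -0.707]]
wrist_force: [-0.3, -0.1, 0.7]
gripper_width: 0.003
```

Run:
```python
from h import *
s=r.sense();print(s["tcp_pos"],s["joints"],s["wrist_force"])
c=imaging.capture("scene");crop(c,230,160,390,310,5,"s22.png");t=imaging.capture("top");cv2.imwrite("pics/t22f.png",t);crop(t,95,110,225,255,4,"t22.png")
for n,im in(("top",t),("scene",c)):
    h=cv2.cvtColor(im,cv2.COLOR_BGR2HSV);m=cv2.inRange(h,(0,150,70),(8,255,255))|cv2.inRange(h,(172,150,70),(180,255,255))
    k,l,st,ce=cv2.connectedComponentsWithStats(m);print(n,[(st[i].tolist(),ce[i].round(2).tolist()) for i in range(1,k) if st[i,4]>8])
```

```text
[0.4711 0.2469 0.2865] [ 57.3064  26.511   -4.1945  22.3909 -98.8894 -62.9257] [-0.3482 -0.0913  0.7062]
top [([145, 132, 7, 10, 54], [148.2, 136.67]), ([197, 186, 13, 5, 64], [203.09, 188.03])]
scene [([277, 210, 9, 9, 49], [280.55, 214.29]), ([274, 284, 11, 9, 68], [278.96, 288.06])]
```

View pics/s22.png

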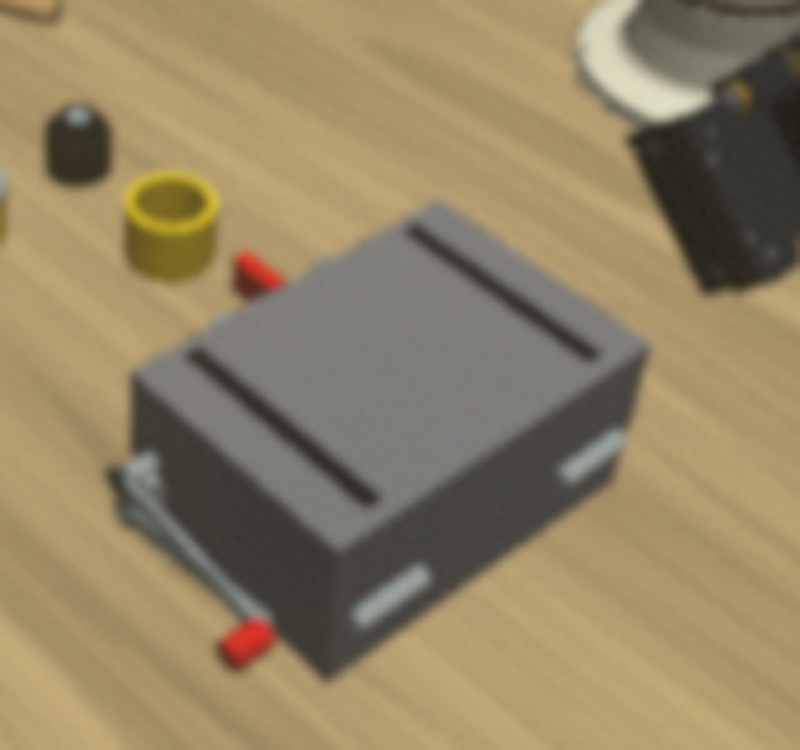

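View pics/t22.png

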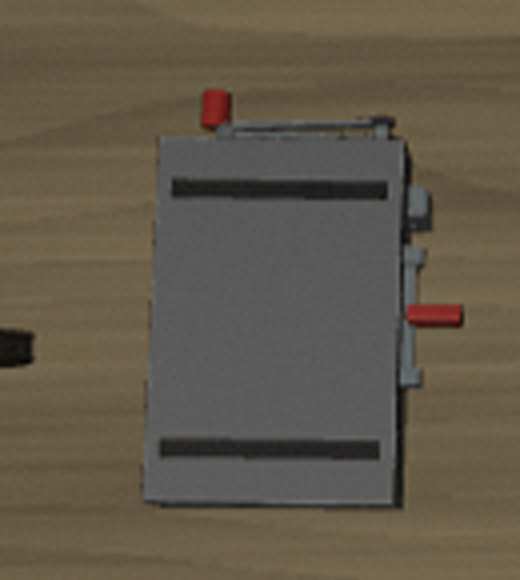

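Run:
```python
from h import *
f=lambda x,y:(95+(x+.5)/4-.5,110+(y+.5)/4-.5);g=lambda x,y:(230+(x+.5)/5-.5,160+(y+.5)/5-.5)
for a,b in(((405,140),(135,373)),((402,506),(437,201)),((161,137),(340,553)),((144,502),(650,348))):print(tri(f(*a),g(*b)))
p=onz("top",203.09,188.03,.105);print("tab",p)
q=onz("top",203.09,188.03,.100);print(tri((203.09,188.03),(280.55,214.29)))
print(case(0,-.0825-.026))
```

```text
(array([0.6255, 0.0467, 0.1023]), np.float64(0.0039184835039744025))
(array([0.3842, 0.0505, 0.0991]), np.float64(0.00455859719070194))
(array([0.631 , 0.2072, 0.1021]), np.float64(0.0025207733113307568))
(array([0.3912, 0.215 , 0.1002]), np.float64(0.0022878237680304227))
tab [0.5098 0.0268 0.105 ]
(array([0.5115, 0.027 , 0.0961]), np.float64(0.001278482594759655))
[0.5039 0.0209]
```

Run:
```python
from h import *
go([.465,.018,.25],R_(-91.4))
```

```text
move [ 3.37 -0.01  4.58] turn [-0.01 -9.07  0.06] from [0.4692 0.2431 0.2829] t 30.25
```

move_arm(motion=[0,0,0,0,-1,0,1,0.2,0,0.2,0,-2,0,1,0.6,0,0.7,0,-3,0,1,1,0,1.3,0,-4,0,1,1.5,0,2,0,-5,0,1,2,0,2.7,0,-6,0,1,2.5,0,3.4,0,-7,0,1,3,0,4,0,-8,0,1,3.37,0,4.58,0,-9.05,0,1,3.37,0,4.58,0,-9.05,0,1,3.37,0,4.58,0,-9.05,0,1,3.37,0,4.58,0,-9.05,0,1])

```text
time_s: 31.25
tcp_pos: [0.4639, 0.0169, 0.249]
ee_rot: [[-0.022, -1.0, -0.003], [-1.0, 0.022, -0.003], [0.003, 0.003, -1.0]]
wrist_force: [0.0, -0.1, -0.4]
gripper_width: 0.006
```

Run:
```python
from h import *
go([.465,.018,.088],R_(-91.4))
```

```text
move [-0.04 -0.04  4.03] turn [ 0.03 -0.03  0.03] from [0.4639 0.0169 0.249 ] t 31.25
```

move_arm(motion=[0,0,0.8,0,0,0,1,0,0,1.6,0,0,0,1,0,0,2.4,0,0,0,1,0,0,3.1,0,0,0,1,0,0,3.6,0,0,0,1,0,0,3.9,0,0,0,1,-0.03,0,4.03,0,0,0,1,-0.03,0,4.03,0,0,0,1])

```text
time_s: 31.92
tcp_pos: [0.4623, 0.0189, 0.0862]
ee_rot: [[-0.019, -1.0, -0.007], [-1.0, 0.019, -0.005], [0.005, 0.007, -1.0]]
wrist_force: [0.3, -0.1, -0.4]
gripper_width: 0.007
```

Run:
```python
from h import *
s=r.sense();print(s["tcp_pos"],s["wrist_force"])
c=imaging.capture("scene");crop(c,230,120,390,270,5,"s23.png");t=imaging.capture("top");crop(t,95,110,255,255,4,"t23.png")
q=case(0,0)
for x in(.49,.505,.52,.524):go([x,.0175-(x-.465)*.0244,.088],R_(-91.4))
```

```text
[0.4623 0.0189 0.0862] [ 0.2991 -0.0547 -0.3643]
move [ 0.04 -0.66  0.  ] turn [ 0.03 -0.03  0.06] from [0.4638 0.0189 0.0881] t 32.0167
move [ 0.04 -1.03 -0.  ] turn [ 0.03 -0.03  0.06] from [0.4638 0.0189 0.0881] t 32.0167
move [ 0.04 -1.41 -0.  ] turn [ 0.03 -0.03  0.06] from [0.4638 0.0189 0.0881] t 32.0167
move [ 0.04 -1.51 -0.  ] turn [ 0.03 -0.03  0.06] from [0.4638 0.0189 0.0881] t 32.0167
```

View pics/s23.png

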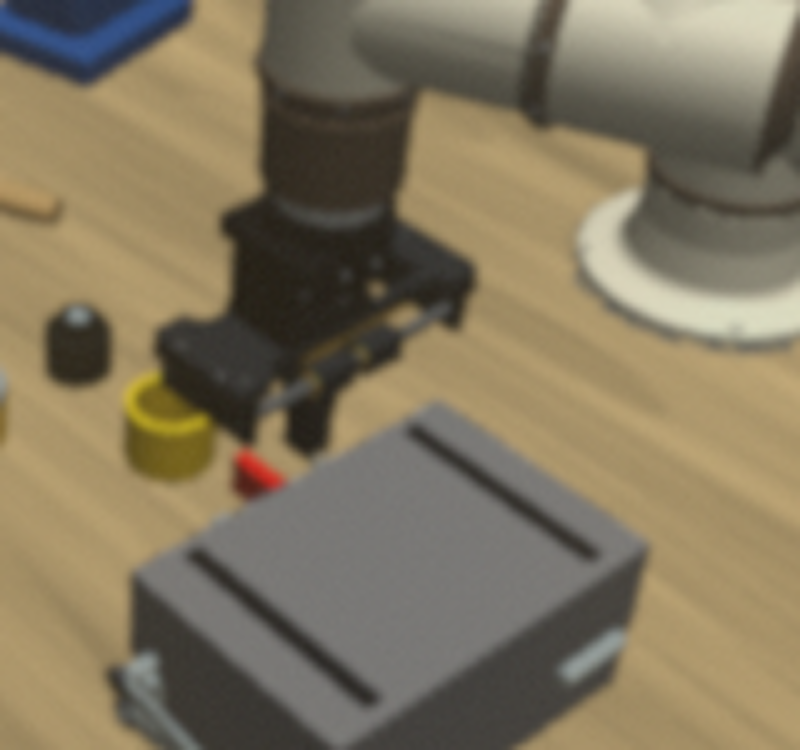

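View pics/t23.png

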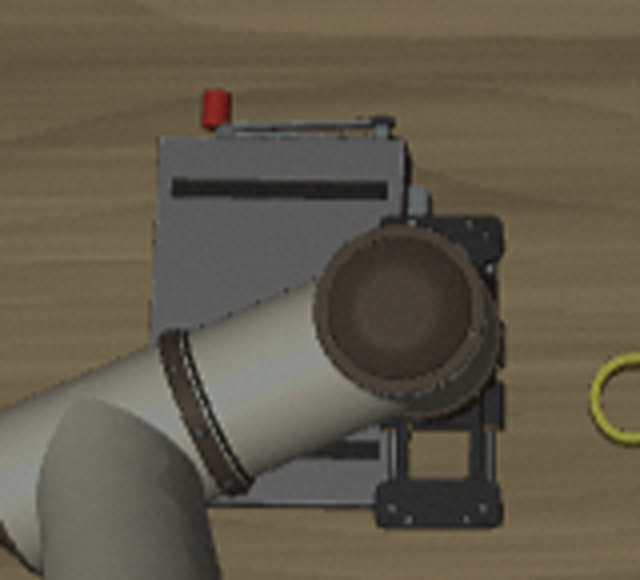

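move_arm(motion=[0.02,-0.3,0,0,0,0,1,0.02,-0.5,0,0,0,0,1,0.03,-0.65,0,0,0,0,1,0.03,-0.8,0,0,0,0,1,0.04,-0.95,0,0,0,0,1,0.04,-1.1,0,0,0,0,1,0.04,-1.2,0,0,0,0,1,0.04,-1.3,0,0,0,0,1,0.04,-1.3,0,0,0,0,1])

```text
time_s: 32.77
tcp_pos: [0.5164, 0.016, 0.0878]
ee_rot: [[-0.02, -1.0, -0.002], [-1.0, 0.02, -0.003], [0.003, 0.002, -1.0]]
wrist_force: [0.4, -0.2, 0.2]
gripper_width: 0.007
```

Run:
```python
from h import *
s=r.sense();print(s["tcp_pos"],s["wrist_force"])
c=imaging.capture("scene");crop(c,230,120,390,270,5,"s24.png")
```

```text
[0.5164 0.016  0.0878] [ 0.4123 -0.1502  0.1734]
```

View pics/s24.png

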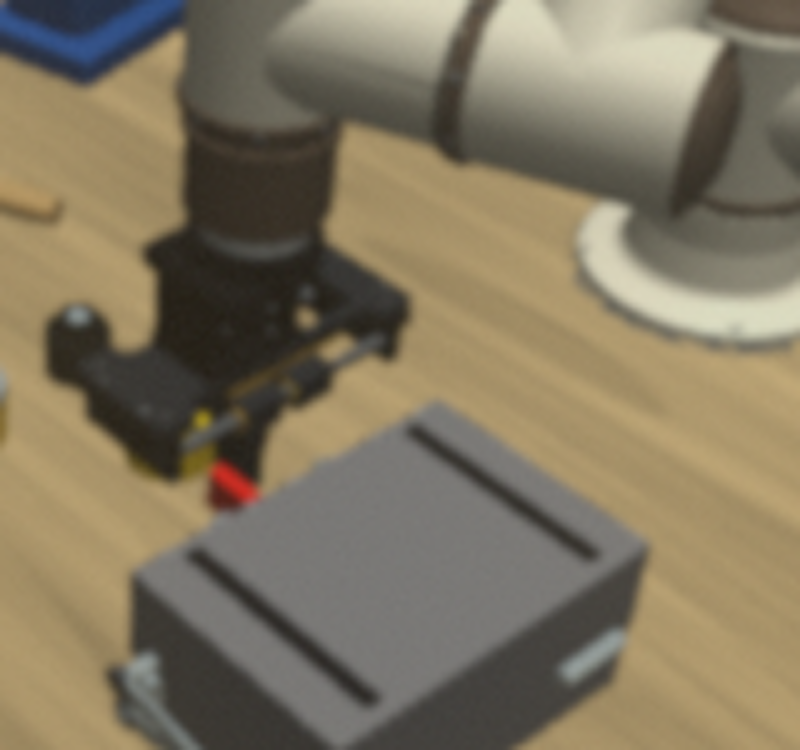

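move_arm(motion=[0,-0.1,0,0,0,0,1,0,-0.2,0,0,0,0,1,0,-0.3,0,0,0,0,1,0,-0.3,0,0,0,0,1])

```text
time_s: 33.15
tcp_pos: [0.527, 0.0156, 0.0874]
ee_rot: [[-0.02, -1.0, -0.006], [-1.0, 0.02, -0.004], [0.004, 0.006, -1.0]]
wrist_force: [-4.3, -0.4, 2.9]
gripper_width: 0.01
```

move_arm(motion=[0,-0.1,0,0,0,0,1,0,-0.15,0,0,0,0,1,0,-0.15,0,0,0,0,1])

```text
time_s: 33.4
tcp_pos: [0.5272, 0.0147, 0.0862]
ee_rot: [[-0.022, -1.0, -0.02], [-1.0, 0.022, -0.006], [0.006, 0.02, -1.0]]
wrist_force: [-14.5, 3.5, 8.1]
gripper_width: 0.002
```

move_arm(motion=[0,0.2,0,0,0,0,1,0,0.6,0,0,0,0,1,0,0.8,-0.5,0,0,0,1,0,0.8,-1.3,0,0,0,1,0,0.8,-2.2,0,0,0,1,0,0.8,-3.1,0,0,0,1,0.6,0.8,-4,0,0,0,1,1.4,0.8,-4.5,0,0,0,1,2.3,0.8,-4.5,0,0,0,1,3.2,0.8,-4.5,0,0,0,1,4.1,0.8,-4.5,0,0,0,1,5,0.8,-4.5,0,0,0,1,6,0.8,-4.5,0,0,0,1,7,0.8,-4.5,0,0,0,1,7,0.8,-4.5,0,0,0,1,7,0.8,-4.5,0,0,0,1])

```text
time_s: 34.73
tcp_pos: [0.4929, -0.2657, 0.2682]
ee_rot: [[-0.026, -0.999, -0.019], [-1.0, 0.026, -0.006], [0.006, 0.019, -1.0]]
wrist_force: [0.1, 0.7, -0.5]
gripper_width: 0.005
```

Run:
```python
from h import *
s=r.sense();print(s["tcp_pos"],s["wrist_force"])
c=imaging.capture("scene");crop(c,230,160,390,310,5,"s25.png");t=imaging.capture("top");cv2.imwrite("pics/t25f.png",t);crop(t,95,110,225,255,4,"t25.png")
for n,im in(("top",t),("scene",c)):
    h=cv2.cvtColor(im,cv2.COLOR_BGR2HSV);m=cv2.inRange(h,(0,150,70),(8,255,255))|cv2.inRange(h,(172,150,70),(180,255,255))
    k,l,st,ce=cv2.connectedComponentsWithStats(m);print(n,[(st[i].tolist(),ce[i].round(2).tolist()) for i in range(1,k) if st[i,4]>8])
    for i in range(1,k):
        if st[i,4]>8: print(onz(n,*ce[i],.100))
print(onz("top",203.09,188.03,.1),onz("scene",280.55,214.29,.1))
```

```text
[ 0.4929 -0.2657  0.2682] [ 0.1415  0.6902 -0.4989]
top [([145, 132, 7, 10, 55], [148.31, 136.42]), ([197, 175, 14, 4, 54], [203.26, 176.5])]
[0.652  0.1715 0.1   ]
[0.5411 0.0265 0.1   ]
scene [([270, 215, 9, 7, 46], [273.07, 218.54]), ([274, 284, 11, 9, 69], [278.93, 288.01])]
[0.5445 0.029  0.1   ]
[0.702  0.2164 0.1   ]
[0.5105 0.0272 0.1   ] [0.5152 0.0295 0.1   ]
```

View pics/s25.png

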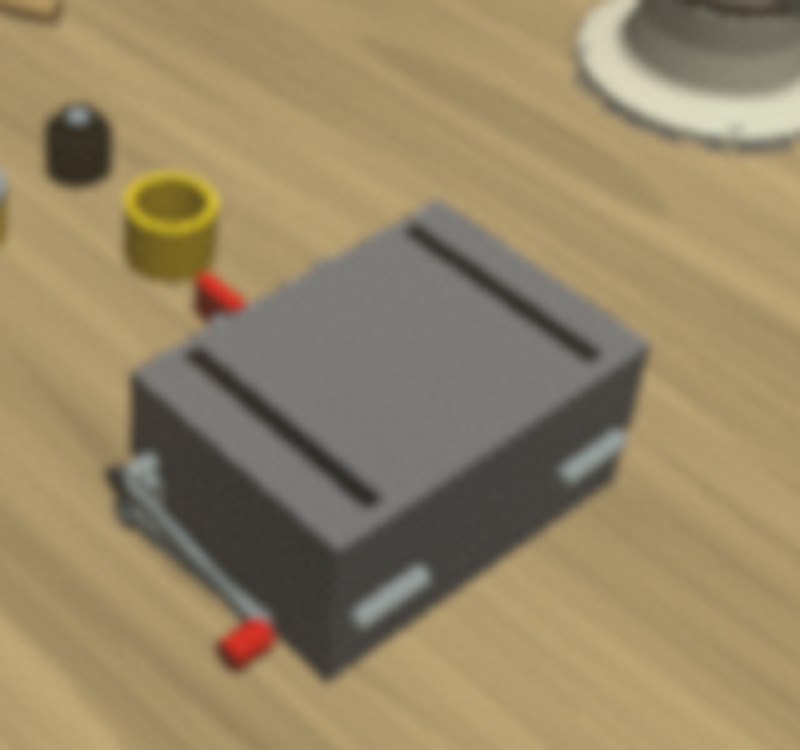

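View pics/t25f.png

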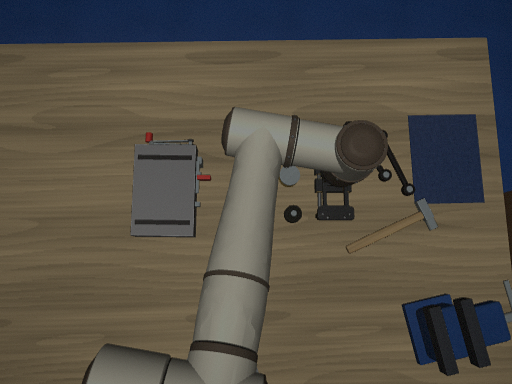

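View pics/t25.png

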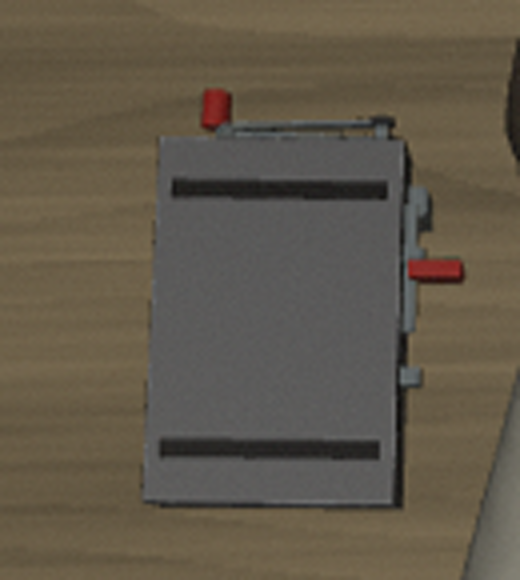

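```bash
python3 -c "
from station import r
print(r.finish_job())"
```

```text
the job is handed in; nothing more can be done
None
```

I've handed the job in: all the steps are done, and my last checks found nothing wrong. The interface gave no verdict, so this rests on my own images and force readings.

- **Housings:** All three loose housings are upright, in the near-front, mid-front and mid-hinge cells. The packed one stayed in the near-hinge cell. The last picture before the lid came down showed all four standing in their own cells.
- **Stay:** I pressed the knob about 34 mm along its arc. That puts the knee at roughly 0.6 rad, past the 0.3 needed, with the lid still only about 0.1 rad closed.
- **Lid:** I closed it slowly and pushed until it met its stop, at about 29 N. The front and hinge edges came out level within about 2 mm, so it looks fully shut.
- **Bolt:** The tab moved 30.6 mm in the top view and 29.3 mm in the scene view, and the force rose at the end of travel. It is home.
- **Other things on the bench:** I saw no movement in the pictures, but I didn't measure their final positions. In the last pictures the arm hid parts of some of them.
- **Disagreement:** Heights from the two cameras read about 5–9 mm low against the stated values. I used the top view for positions in the plane and the stated heights for the rest. No other checks failed.

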